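# Unload the four-cavity mould and close the stock box

### The job

Slide the mould along the bench, never lifting or tipping it, from the green outline to squarely inside the yellow outline with its castings still in it; lift the red lid off the stock box and lay it aside, then lift every casting out of the mould there and lay it in the box. Finish by putting the lid fully on the box again and sliding the empty mould back squarely inside the green outline, again without lifting; leave the other things on the bench alone.

Things in the scene. Friction and masses are not known exactly. Their poses are not given: they have to be found in the camera images.
- mould: aluminium mould plate, 126 (x) x 150 (y) x 26 mm, 0.65 kg, slides easily on the bench. Origin: centre of its underside. A black grip rib 14 mm thick (x), 50 long (y), rises over its middle from z = 26 to 56 mm; pinch it from above at y = 0, closing along x, fingers opened 40 mm to pass the castings. Four cavities 22 x 54 mm, 14 deep, at x = +-43, y = +-40 mm. Either way round is right.
- green_mark: the pouring place: a green rectangular outline painted on the bench (flat, nothing to bump into), inside 146 x 170 mm, a small cross at its centre. Origin: its centre on the bench top (z = 0); x along the 146 mm side, y along the 170 mm side. Its place varies; it stays put during the job. The mould starts on it.
- yellow_mark: the unloading place: a yellow rectangular outline painted on the bench (flat, nothing to bump into), inside 146 x 170 mm, a small cross at its centre. Origin: its centre on the bench top (z = 0); x along the 146 mm side, y along the 170 mm side. Its place varies; it stays put during the job.
- white_mark: a white outline painted on the bench (flat), inside 102 (x) x 214 mm (y), with a small cross at its centre: free room to lay the lid down while the box is open. Origin: its centre, on the bench top.
- casting0: dark grey casting: bar 18 (x) x 50 (y) x 28 mm (z), 70 g, a round stub 12 mm wide, 6 mm high on the middle of its top. Origin: centre of its underside. Starts in a mould cavity with 2 mm play all round, its underside 12 mm above the mould's, the bar standing 14 mm out of the mould. Two to four castings are there at a start; None if absent.
- casting1: dark grey casting: bar 18 (x) x 50 (y) x 28 mm (z), 70 g, a round stub 12 mm wide, 6 mm high on the middle of its top. Origin: centre of its underside. Starts in a mould cavity with 2 mm play all round, its underside 12 mm above the mould's, the bar standing 14 mm out of the mould. Two to four castings are there at a start; None if absent.
- casting2: dark grey casting: bar 18 (x) x 50 (y) x 28 mm (z), 70 g, a round stub 12 mm wide, 6 mm high on the middle of its top. Origin: centre of its underside. Starts in a mould cavity with 2 mm play all round, its underside 12 mm above the mould's, the bar standing 14 mm out of the mould. Two to four castings are there at a start; None if absent.
- casting3: dark grey casting: bar 18 (x) x 50 (y) x 28 mm (z), 70 g, a round stub 12 mm wide, 6 mm high on the middle of its top. Origin: centre of its underside. Starts in a mould cavity with 2 mm play all round, its underside 12 mm above the mould's, the bar standing 14 mm out of the mould. Two to four castings are there at a start; None if absent.
- box: open plywood stock box fixed to the bench, outside 86 (x) x 200 (y) x 55 mm (z), walls and floor 5 mm thick. Origin: centre of its underside. The castings fit in one row along y, each with its length along the box's x; with the lid on there are 42 mm of height inside.
- lid: loose red lid, 0.22 kg: plate 92 (x) x 206 (y) x 8 mm, under it a plug 66 x 180 x 8 mm that enters the box mouth with 5 mm play all round, on top a wooden bar handle 16 mm thick (x), 80 long (y), 26 high. Origin: centre of the plug's underside (plate z = 8 to 16 mm, handle 16 to 42). Starts on the box. Fully on, its origin is 47 mm above the box's. Either way round is right.
- brush: bench brush with a handle, lying loose on the bench; origin under its middle. Not part of the job.
- spray: blue cylindrical can, 52 mm diameter, 150 mm tall, standing; origin at the centre of its underside. Not part of the job.
- mug: white mug, 76 mm diameter, 90 mm tall; origin at the centre of its underside. Not part of the job.
- mallet: hammer lying loose; origin under its middle. Not part of the job.
- paste: amber jar, 70 mm diameter, 70 mm tall; origin at the centre of its underside. Not part of the job.
- oldbar: old grey metal bar 130 x 35 x 25 mm lying on the bench; origin at the centre of its underside. Not part of the job.
Mind the look-alikes: they are no part of the job. What is shaped like the casting2 but orange or turquoise is not meant.

How it is judged:
On the way, in this order (a step that is already met when the one before it is completed fails the run):
1. the mould lies squarely inside the yellow outline, at rest, with all its castings still in their cavities (horizontal distance between mould and yellow_mark below 0.016 m and angle between the x axis of mould and the x axis of yellow_mark, either way round below 0.16 rad and linear speed of mould below 0.02 m/s and x of casting0 in the frame of mould between -0.055 and 0.055 m and y of casting0 in the frame of mould between -0.068 and 0.068 m and z of casting0 in the frame of mould between 0.006 and 0.02 m and x of casting1 in the frame of mould between -0.055 and 0.055 m and y of casting1 in the frame of mould between -0.068 and 0.068 m and z of casting1 in the frame of mould between 0.006 and 0.02 m and x of casting2 in the frame of mould between -0.055 and 0.055 m and y of casting2 in the frame of mould between -0.068 and 0.068 m and z of casting2 in the frame of mould between 0.006 and 0.02 m and x of casting3 in the frame of mould between -0.055 and 0.055 m and y of casting3 in the frame of mould between -0.068 and 0.068 m and z of casting3 in the frame of mould between 0.006 and 0.02 m), for 0.2 s.
2. all castings lie in the stock box, the mould still at the yellow outline (within 70 mm) (x of casting0 in the frame of box between -0.04 and 0.04 m and y of casting0 in the frame of box between -0.097 and 0.097 m and z of casting0 in the frame of box between -0.001 and 0.046 m and x of casting1 in the frame of box between -0.04 and 0.04 m and y of casting1 in the frame of box between -0.097 and 0.097 m and z of casting1 in the frame of box between -0.001 and 0.046 m and x of casting2 in the frame of box between -0.04 and 0.04 m and y of casting2 in the frame of box between -0.097 and 0.097 m and z of casting2 in the frame of box between -0.001 and 0.046 m and x of casting3 in the frame of box between -0.04 and 0.04 m and y of casting3 in the frame of box between -0.097 and 0.097 m and z of casting3 in the frame of box between -0.001 and 0.046 m and horizontal distance between mould and yellow_mark below 0.07 m), for 0.2 s.
At the end, for the whole second after the job is handed in: The mould rests within 16 mm of the green outline's centre and within 0.16 rad of its direction (either way round), every casting is inside the box, and the lid is fully seated on the box (within 9 mm of its centre, within 4 mm of its seated height, level), all at rest and released (horizontal distance between mould and green_mark below 0.016 m and angle between the x axis of mould and the x axis of green_mark, either way round below 0.16 rad and linear speed of each of mould, lid below 0.02 m/s and height (world z) of mould below 0.004 m and x of casting0 in the frame of box between -0.04 and 0.04 m and y of casting0 in the frame of box between -0.097 and 0.097 m and z of casting0 in the frame of box between -0.001 and 0.046 m and x of casting1 in the frame of box between -0.04 and 0.04 m and y of casting1 in the frame of box between -0.097 and 0.097 m and z of casting1 in the frame of box between -0.001 and 0.046 m and x of casting2 in the frame of box between -0.04 and 0.04 m and y of casting2 in the frame of box between -0.097 and 0.097 m and z of casting2 in the frame of box between -0.001 and 0.046 m and x of casting3 in the frame of box between -0.04 and 0.04 m and y of casting3 in the frame of box between -0.097 and 0.097 m and z of casting3 in the frame of box between -0.001 and 0.046 m and horizontal distance between lid and box below 0.009 m and z of lid in the frame of box between 0.043 and 0.051 m and angle between lid's own z axis and vertical below 0.04 rad and angle between the x axis of lid and the x axis of box, either way round below 0.15 rad); the robot touches nothing.
It fails at once if the mould is lifted more than 10 mm off the bench (height (world z) of mould above 0.01 m).
It fails at once if the mould is tipped by more than 0.12 rad (angle between mould's own z axis and vertical above 0.12 rad).
It fails at once if one of the other things on the bench is moved more than 30 mm (distance of any of brush, spray, mug, mallet, paste, oldbar from where it was at the start of the episode above 0.03 m).
Of casting0, casting1, casting2, casting3 only 2 to 4 are there at a start; the rules pass over those that are not, and their reading is None.
At some moment in a run one of lid, mould may be knocked a few centimetres aside while the robot is not near it.
Once in a run the grip may slacken for a moment while it holds something.
It also fails if it takes over 210 s, if anything falls off the work surface, if the arm or the gripper's body presses on something with over 40 N, if the wrist force passes 120 N, or if a joint passes its speed limit or range.

### The arm

A 6-joint arm with a two-finger parallel gripper is mounted at the origin on the work surface. World frame = base frame: x ahead of the robot, y to its left, z up, the work surface at z = 0. Lengths are in m, angles in rad, forces in N, time in s.
With the tool pointing down it reaches from about 0.35 to 0.975 m from the base axis. Payload 4.9 kg.
Tool frame: the origin (TCP) lies at the very end of the fingers, on their centre line; the grasp point (between the pads) lies 19 mm behind it (ctrl.tcp_to_grasp is the z of the grasp point in the tool frame, in m); z points along the fingers, y is the line along which they close (so a half turn about z gives the same grasp; the last joint's range is limited). The gripper opens to 85 mm and grips with 20 to 120 N. Pads are 22 mm wide; open, the fingers measure 114 mm over their backs; the gripper's body (76 mm by 85 mm) begins 54 mm behind the grasp point. The pads swing forward as they close: fully open they stand 13 mm farther back than shut.
Start: joints at [-1.362, 0.053, 1.613, -0, 1.476, -0.119], TCP at [0.201, -0.592, 0.231] pointing down, gripper open.
Joint ranges: [-3.01, 3.01], [-1.01, 2.22], [0.06, 2.58], [-1.02, 4.17], [0.09, 2.62], [-3.14, 3.14]. Speed limits (rad/s): [2.57, 2.57, 3.14, 3.14, 3.14, 3.14].

### API

Orientations are given as a rotation vector (axis times angle).
In Python, from station import ctrl, eyes, job, nets gives the robot as it stands. The module is installed in compiled form; this text tells all that it offers.
- The arm moves only by the tool jog_arm, never from a script. Its argument "commands" is one flat list of numbers, 7 for each row, row after row: the shift along the tool's x, y, z each as a share of 0.06 m, from -1 to 1, then the turn, a rotation vector about the tool's x, y, z each as a share of 0.1 rad, from -1 to 1, then the finger opening in mm, from 0 to 85.4. In form: [x, y, z, ax, ay, az, grip, x, y, z, ax, ay, az, grip, ...]. A call has 1 to 20 rows; each row shifts and turns the commanded pose from where the row before left it, along the tool's axes as they then stand; what a row does not reach is not made up. A row lasts 1/8 s, in which the tool goes at most 62.5 mm and 10.7 degrees, less where a joint would pass 70% of its speed; a pose out of reach is approached as far as the arm can. A call with a number of a shift or a turn outside -1 to 1 is refused whole. A call with a gripper value outside its range is refused whole. The fingers move at their own pace and stop on an object; "newtons" is the grip in N (left out, the last holds). Time passes only in rows, so rows that do not move let the fingers close. It gives the time, the measured TCP pose, the force, the opening and the grip force at its end, in the units of the state.
- ctrl.get_obs(): the state, without advancing time (a new reading comes with each control period).
- eyes.get_image(name): name is "scene" or "side" or "wrist"; returns a dict with "image" (384x512x3 uint8, red, green, blue), "z_map" (384x512 float32, m along the optical axis (not along the pixel's ray), 0 where there is no reading), "K" (3x3 intrinsics, pixels), "cam_to_world" (4x4, takes a point from camera to world coordinates). Camera axes: x right, y up, looking along -z (the intrinsics and any distortion apply to the point x, -y, -z); pixel columns grow to the right and rows downward; lengths in m; the calibration is good to about 2 mm. The wrist camera is an equidistant fisheye: a pixel r from the principal point sees the ray r / f radians off the axis. A picture is of the moment at which its call begins.
- job.finish_job(): hands the job in; it is judged then, once.
Trained networks look in the newest picture that a camera, given by its name, has taken for a name from the list of things; names that differ only in an ending like _2 or _b are one class to them, and where a whole thing is asked for, a point or a joint stands for the part that bears it (a point fixed in the world has none). Each returns a list of dicts, best first, with "p" (0 to 1); they miss things now and then, are a little off and sometimes report something else, mostly with a low value. They report only what shows in the picture. A call takes as long as a camera call. They do not tell look-alikes from the thing itself.
- nets.silhouettes(camera, name): "mask" (384x512 bool, what is visible of it) and "bbox" ([left, top, right, bottom] in pixels, round what is visible of it).
The state is a dict: "t": time; "q": joint angles; "dq": joint speeds; "effort": joint torques, N m; "tool_pos": TCP position; "tool_rot": TCP orientation; "contact_force": force on the tool from outside, world axes, zero at the start; "wrist_torque": the same for the moment, N m; "opening": finger opening in m; "grip_force": force on a finger pad.
Only numpy, scipy, OpenCV 4.12 (cv2) and the standard library are available. Lean on these libraries where they do the work, as an engineer would, in place of code of your own. Each camera call takes 0.05 s, during which the arm holds its last target. There are 200 camera calls.

## Working session

There is one attempt and no reset: what is moved stays moved. The work goes in short steps, Python scripts to look and compute and a tool call to move; the robot and the scene stay as the last step left them, time stands still between calls to the robot, and variables do not carry over. Pictures are saved under pics/ and viewed, at most 14 in all, crops included, and the job is handed in when it is done.

Besides the shell and the picture viewer there is one more tool, called after "Emit:" as a command line: name --argument value ..., lists and objects as JSON in quotes. jog_arm: Moves the arm, as the interface text tells. Shift numbers are shares of 0.06 m and turn numbers shares of 0.1 rad, none past 1 either way. Its arguments: {"type":"object","properties":{"commands":{"type":"array","items":{"type":"number"}},"newtons":{"type":"number"}},"required":["commands"]}

```bash
mkdir -p pics
cat > h.py <<'E'
import numpy as np, cv2
from scipy.spatial.transform import Rotation as R
from station import ctrl, eyes, job, nets
def cloud(im):
    z=im["z_map"];K=im["K"];h,w=z.shape
    u,v=np.meshgrid(np.arange(w),np.arange(h))
    x=(u-K[0,2])/K[0,0]*z;y=(v-K[1,2])/K[1,1]*z
    P=np.stack([x,-y,-z,np.ones_like(z)],-1)
    return (P@im["cam_to_world"].T)[...,:3]
def rect(p):
    (c,s,a)=cv2.minAreaRect(np.float32(p[:,:2])*1000)
    return np.round(c,1),np.round(s,1),round(a,1)
E
python3 - <<'E'
from h import *
o=ctrl.get_obs(); print({k:np.round(v,3).tolist() for k,v in o.items()}, ctrl.tcp_to_grasp)
print(np.round(R.from_rotvec(o["tool_rot"]).as_matrix(),3))
for n in ("scene","side"):
    im=eyes.get_image(n); np.savez(f"{n}.npz",**im)
    cv2.imwrite(f"pics/{n}0.png",cv2.resize(im["image"][...,::-1],(800,600)))
    print(n,np.round(im["K"],1).tolist(),np.round(im["cam_to_world"],3).tolist())
    P=cloud(im)
    for k in ("mould","green_mark","yellow_mark","white_mark","casting0","box","lid","brush","spray","mug","mallet","paste","oldbar"):
        for d in nets.silhouettes(n,k)[:5]:
            m=d["mask"]&(im["z_map"]>0); q=P[m]
            print(k,round(d["p"],2),np.round(d["bbox"]).astype(int).tolist(),m.sum(),np.round(np.median(q,0),3) if m.sum() else None, round(float(np.percentile(q[:,2],98)),3) if m.sum() else None)
E
```

```text
{'t': 0.0, 'q': [-1.362, 0.053, 1.614, -0.0, 1.476, -0.119], 'dq': [-0.002, 0.0, 0.0, -0.001, 0.001, -0.0], 'effort': [0.0, -39.368, -37.017, -0.0, 0.007, -0.0], 'tool_pos': [0.201, -0.591, 0.23], 'tool_rot': [-3.097, -0.512, 0.0], 'contact_force': [-0.193, 0.534, -0.299], 'wrist_torque': [0.024, 0.011, 0.037], 'grip_force': 0.0, 'opening': 0.085} -0.0187
[[ 0.947  0.322 -0.   ]
 [ 0.322 -0.947  0.002]
 [ 0.    -0.002 -1.   ]]
scene [[393.2, 0.0, 254.4], [0.0, 393.2, 191.4], [0.0, 0.0, 1.0]] [[0.339, -0.559, 0.757, 1.535], [0.941, 0.19, -0.281, -0.351], [0.013, 0.807, 0.59, 0.832], [0.0, 0.0, 0.0, 1.0]]
mould 0.68 [164, 186, 212, 218] 893 [ 0.474 -0.196  0.025] 0.055
green_mark 0.54 [157, 192, 220, 226] 196 [ 0.452 -0.28  -0.   ] 0.003
green_mark 0.17 [90, 224, 153, 279] 872 [ 0.68  -0.413  0.022] 0.027
yellow_mark 0.67 [247, 170, 310, 203] 181 [ 0.473  0.056 -0.001] 0.003
yellow_mark 0.21 [263, 210, 332, 232] 847 [0.702 0.105 0.026] 0.052
casting0 0.58 [196, 200, 212, 202] 99 [ 0.509 -0.155  0.037] 0.046
casting0 0.56 [167, 187, 180, 192] 84 [ 0.419 -0.233  0.037] 0.046
casting0 0.4
[... 1653 characters left out ...]
026] 0.036
casting0 0.49 [204, 250, 211, 262] 115 [ 0.414 -0.239  0.04 ] 0.049
box 0.82 [276, 196, 302, 213] 375 [0.651 0.022 0.029] 0.054
lid 0.98 [276, 169, 306, 200] 940 [0.656 0.098 0.064] 0.09
brush 0.59 [322, 192, 346, 237] 430 [0.788 0.005 0.018] 0.024
brush 0.46 [207, 250, 213, 264] 108 [ 0.413 -0.24   0.04 ] 0.049
spray 0.87 [266, 116, 280, 160] 523 [0.625 0.402 0.087] 0.153
mug 0.79 [172, 292, 223, 336] 858 [ 0.401 -0.433  0.067] 0.092
mallet 0.85 [315, 287, 344, 318] 302 [ 0.708 -0.382  0.026] 0.03
paste 0.78 [210, 121, 230, 142] 301 [0.424 0.51  0.046] 0.074
paste 0.52 [267, 116, 282, 157] 531 [0.625 0.402 0.087] 0.153
oldbar 0.6 [223, 142, 255, 155] 285 [0.496 0.433 0.022] 0.029
```

View pics/scene0.png

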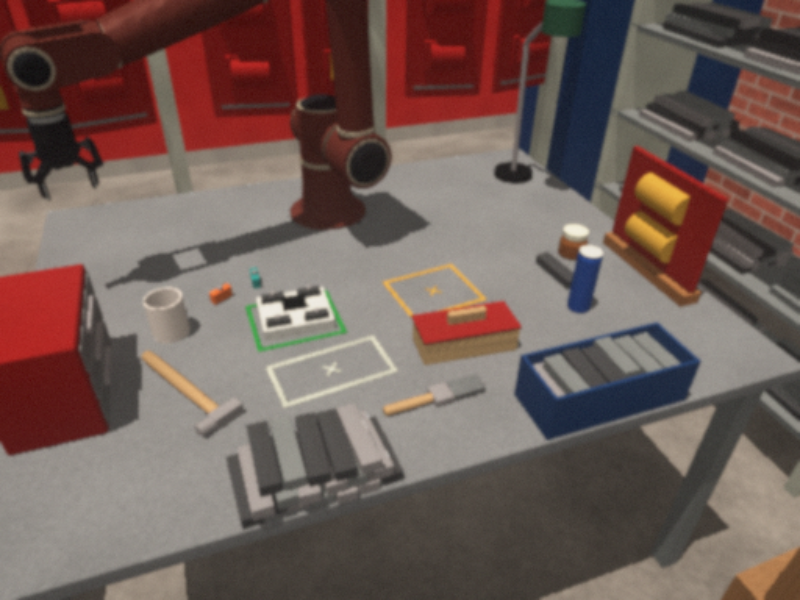

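View pics/side0.png

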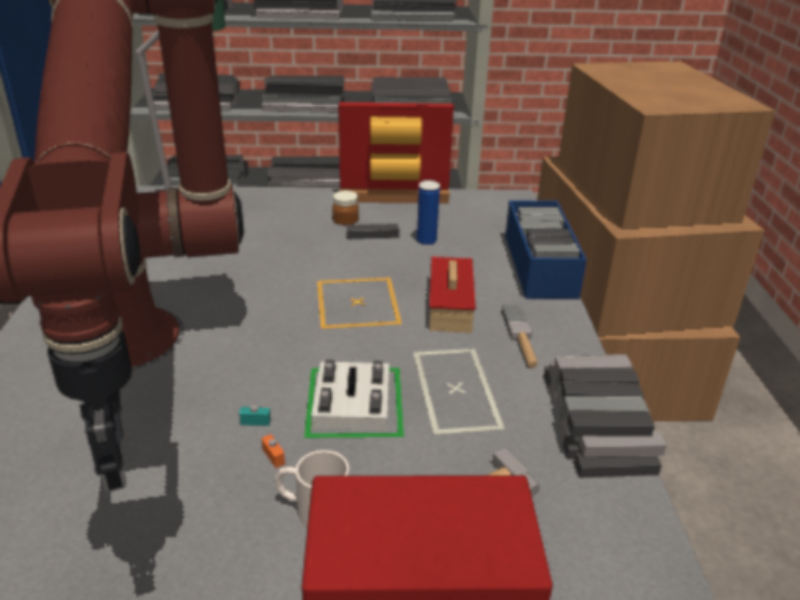

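The pictures show the mould (scene about px 295,312 of 800x600) with four castings on the green outline, and yellow at (433,290). White is at (332,370) and the lidded box at (466,330). The orange and turquoise decoys sit to the left. Next I measure exact poses.

```bash
cat >> h.py <<'E'
def ang(p):
    return rect(p)
def measure(n,im,what):
    """rects (mm) of things, by colour and height"""
    P=cloud(im); hsv=cv2.cvtColor(im["image"],cv2.COLOR_RGB2HSV).astype(int); H,S,V=hsv[...,0],hsv[...,1],hsv[...,2]
    X,Y,Z=P[...,0],P[...,1],P[...,2]
    ok=(im["z_map"]>0)&(X>.3)&(X<.9)&(Y>-.35)&(Y<.3)
    M={"green":ok&(abs(Z)<.012)&(H>45)&(H<80)&(S>90),
       "yellow":ok&(abs(Z)<.012)&(H>12)&(H<30)&(S>90)&(X<.62)&(Y>-.08),
       "white":ok&(abs(Z)<.012)&(S<50)&(V>150)&(X>.56),
       "mould":ok&(Z>.018)&(Z<.034)&(S<50)&(V>140)&(X<.66),
       "rib":ok&(Z>.05)&(Z<.065)&(V<90)&(X<.62),
       "lid":ok&((H<8)|(H>172))&(S>120)&(Z>.015),
       "handle":ok&(H>8)&(H<22)&(S>60)&(Z>.03)&(Z<.12),
       "box":ok&(H>8)&(H<25)&(S>50)&(Z>.045)&(Z<.06)&(X>.58)}
    for k in what:
        m=M[k].astype(np.uint8)
        nl,l,st,_=cv2.connectedComponentsWithStats(m,connectivity=8)
        p=P[M[k]]
        if len(p)<5: print(n,k,"none");continue
        if k in("mould","lid"): p=P[l==1+np.argmax(st[1:,4])]
        print(n,k,len(p),*rect(p),"mean",np.round(p.mean(0)*1000,1))
E
python3 - <<'E'
from h import *
for n in ("scene","side"):
    im=dict(np.load(n+".npz")); measure(n,im,["green","yellow","white","mould","rib","lid","handle","box"])
E
```

```text
scene green 216 [ 463.5 -194. ] [165.2 188.8] 0.7 mean [ 4.943e+02 -2.037e+02 -1.000e-01]
scene yellow 367 [459.5 137.1] [177.1 195.4] 6.2 mean [449.3 142.1  -0.5]
scene white 8278 [730.1 -25.1] [649.8 339.8] 90.0 mean [716.9 -75.7  -0.8]
scene mould 599 [ 460.4 -192. ] [149.7 132.2] 87.4 mean [ 475.7 -195.3   24.8]
scene rib 42 [ 458.9 -192.6] [48.5 17.4] 85.9 mean [ 461.2 -192.6   54. ]
scene lid 985 [661.3 120.7] [206.9  95. ] 86.0 mean [670.4 114.5  61.8]
scene handle 600 [560.2 -81. ] [668.8 135.8] 59.7 mean [683.7 111.6  55.4]
scene box 146 [663.1 120.5] [203.4  90.2] 85.2 mean [703.  119.9  49.6]
side green 460 [ 462.6 -194.8] [165.3 195.3] 0.5 mean [ 465.7 -228.8    1.5]
side yellow 444 [493.4 125.5] [230.4 233.3] 6.1 mean [463.6 129.3   1.6]
side white 788 [ 645.8 -156.8] [126.6 246.6] 6.1 mean [ 646.  -169.4    1.5]
side mould 1160 [ 457.1 -192.5] [157.1 126. ] 87.6 mean [ 457.4 -205.5   26.3]
side rib 54 [522.3 -89.4] [290.3  27.1] 59.1 mean [ 461.2 -194.    56.2]
side lid 818 [659.4 119.8] [217.1  90.8] 85.5 mean [657.8 104.8  63.8]
side handle 299 [ 533.7 -114.2] [605.  108.6] 54.9 mean [630.5  22.6  54.9]
side box 78 [650.6  21. ] [ 9.6 84.2] 85.6 mean [652.   21.6  49.9]
```

Run:
```python
from h import *
for n in ("scene","side"):
    im=dict(np.load(n+".npz")); P=cloud(im); hsv=cv2.cvtColor(im["image"],cv2.COLOR_RGB2HSV).astype(int)
    K=im["K"];C=im["cam_to_world"]
    u,v=np.meshgrid(np.arange(512),np.arange(384))
    d=np.stack([(u-K[0,2])/K[0,0],-(v-K[1,2])/K[1,1],-np.ones_like(u,float)],-1)@C[:3,:3].T
    G=C[:3,3]-d*(C[2,3]/d[...,2:])   # ray-plane z=0
    for k,c,m in (("yellow",(460,137),(hsv[...,0]>12)&(hsv[...,0]<30)&(hsv[...,1]>80)),("white",(646,-157),(hsv[...,1]<60)&(hsv[...,2]>135)&(P[...,2]<.015)),("green",(463,-194),(hsv[...,0]>45)&(hsv[...,0]<80)&(hsv[...,1]>80))):
        g=G[m][:,:2]*1000; r=(np.abs(g-c)<[125,140]).all(1); g=g[r]
        near=(np.hypot(*(g-c).T)<25)
        l,s,_,_=1,1,1,1
        print(n,k,len(g),"cross",near.sum(),np.round(g[near].mean(0),1) if near.any() else "",rect(g))
        # robust: rotate by estimated yaw and give 2/98 percentiles
        for yaw in ([6] if k!="green" else [.6]):
            a=np.radians(yaw);Rm=np.array([[np.cos(a),-np.sin(a)],[np.sin(a),np.cos(a)]])
            h=(g-c)@Rm; e=[np.percentile(h[:,i],q) for i in (0,1) for q in (1.5,98.5)]
            print("   ",np.round(e,1),"centre",np.round(Rm@[(e[0]+e[1])/2,(e[2]+e[3])/2]+c,1))
```

```text
scene yellow 539 cross 31 [461.6 134.9] (array([478294.7, 135993.7]), array([216242.9, 199780.9]), 2.4)
    [-85.2 125.8 -97.1  94. ] centre [480.4 137.6]
scene white 4483 cross 141 [ 646.5 -157.5] (array([ 646002.8, -156973.6]), array([279985.9, 249964.6]), 90.0)
    [-121.9  125.4 -136.5  136.6] centre [ 647.8 -156.8]
scene green 264 cross 0  (array([ 461898. , -194480.8]), array([164837. , 189812.2]), 0.3)
    [-79.3  81.  -94.7  93.8] centre [ 463.8 -194.4]
side yellow 466 cross 34 [460.5 138.7] (array([460537.9, 138563.2]), array([168310.8, 195257.2]), 6.1)
    [-82.5  84.2 -95.3  98.5] centre [460.7 138.7]
side white 2856 cross 122 [ 648.2 -157.6] (array([ 646012.1, -156379.1]), array([274868. , 249956.8]), 90.0)
    [-123.7  123.3 -136.1  139.2] centre [ 645.6 -155.5]
side green 487 cross 0  (array([ 462168.7, -191989.3]), array([166362.6, 189395.8]), 0.6)
    [-83.5  81.8 -92.5  92.8] centre [ 462.2 -193.8]
```

```bash
cat >> h.py <<'E'
def plan(goals,step=1.0):
    """goals: list of (x,y,z mm, yaw deg of tool y, grip, speed share); prints rows, simulated with rounding"""
    o=ctrl.get_obs(); p=np.array(o["tool_pos"]); Rm=R.from_rotvec(o["tool_rot"]).as_matrix(); rows=[]
    for x,y,z,yaw,g,s in goals:
        a=np.radians(yaw); ty=np.array([np.cos(a),np.sin(a),0]); tz=np.array([0,0,-1.]); T=np.stack([np.cross(ty,tz),ty,tz],1)
        t=np.array([x,y,z])/1000
        rv=R.from_matrix(Rm.T@T).as_rotvec()
        n=int(max(np.ceil(np.abs(Rm.T@(t-p)).max()/.06/s),np.ceil(np.linalg.norm(t-p)/.06/s),np.ceil(np.abs(rv).max()/.1/max(s,.3)),1))
        for i in range(n,0,-1):
            d=np.round(np.clip(Rm.T@(t-p)/i/.06,-1,1),2)
            r=np.round(np.clip(R.from_matrix(Rm.T@T).as_rotvec()/i/.1,-1,1),2)
            rows.append([*d,*r,g]); p=p+Rm@d*.06; Rm=Rm@R.from_rotvec(r*.1).as_matrix()
    print(len(rows),"rows")
    for i in range(0,len(rows),20): print(", ".join(f"{v+0:g}" for r in rows[i:i+20] for v in r)); print()
def st():
    o=ctrl.get_obs(); y=R.from_rotvec(o["tool_rot"]).as_matrix()
    print("t",round(o["t"],1),"pos",np.round(np.array(o["tool_pos"])*1000,1),"yaw",round(float(np.degrees(np.arctan2(y[1,1],y[0,1]))),1),"tilt",np.round(y[:,2],3),"open",round(o["opening"]*1000,1),"grip",round(o["grip_force"],1),"F",np.round(o["contact_force"],1))
E
python3 - <<'E'
from h import *
plan([(459,-192.5,200,-3.3,40,.8)])
E
```

```text
15 rows
0.41, -0.33, 0.03, 0, 0, -0.79, 40, 0.44, -0.29, 0.04, 0, 0, -0.79, 40, 0.46, -0.26, 0.03, 0, 0, -0.79, 40, 0.48, -0.22, 0.04, 0, 0, -0.79, 40, 0.5, -0.18, 0.03, 0, 0, -0.79, 40, 0.51, -0.14, 0.04, 0, 0, -0.79, 40, 0.52, -0.1, 0.03, 0, 0, -0.79, 40, 0.52, -0.06, 0.04, 0, 0, -0.79, 40, 0.53, -0.02, 0.03, 0, 0, -0.79, 40, 0.53, 0.02, 0.04, 0, 0, -0.79, 40, 0.52, 0.06, 0.03, 0, 0, -0.79, 40, 0.52, 0.1, 0.04, 0, 0, -0.79, 40, 0.51, 0.14, 0.03, 0, 0, -0.79, 40, 0.49, 0.19, 0.04, 0, 0, -0.79, 40, 0.48, 0.22, 0.03, 0, 0, -0.79, 40
```

Emit:
jog_arm --commands '[0.41, -0.33, 0.03, 0, 0, -0.79, 40, 0.44, -0.29, 0.04, 0, 0, -0.79, 40, 0.46, -0.26, 0.03, 0, 0, -0.79, 40, 0.48, -0.22, 0.04, 0, 0, -0.79, 40, 0.5, -0.18, 0.03, 0, 0, -0.79, 40, 0.51, -0.14, 0.04, 0, 0, -0.79, 40, 0.52, -0.1, 0.03, 0, 0, -0.79, 40, 0.52, -0.06, 0.04, 0, 0, -0.79, 40, 0.53, -0.02, 0.03, 0, 0, -0.79, 40, 0.53, 0.02, 0.04, 0, 0, -0.79, 40, 0.52, 0.06, 0.03, 0, 0, -0.79, 40, 0.52, 0.1, 0.04, 0, 0, -0.79, 40, 0.51, 0.14, 0.03, 0, 0, -0.79, 40, 0.49, 0.19, 0.04, 0, 0, -0.79, 40, 0.48, 0.22, 0.03, 0, 0, -0.79, 40, 0, 0, 0, 0, 0, 0, 40, 0, 0, 0, 0, 0, 0, 40]' --newtons 40

```text
t: 3.52
tool_pos: [0.4588, -0.1929, 0.2002]
tool_rot: [2.285, 2.155, -0.001]
contact_force: [-0.5, -0.8, 0.2]
opening: 0.04
grip_force: 0.0
```

Run:
```python
from h import *
st(); im=eyes.get_image("wrist"); np.savez("w1.npz",**im); print(np.round(im["K"],1).tolist(),np.round(im["cam_to_world"],3).tolist())
cv2.imwrite("pics/w1.png",im["image"][...,::-1])
s=eyes.get_image("scene"); measure("scene",s,["mould","rib"])
plan([(459,-192.5,200,-3.3,40,.5),(459,-192.5,80,-3.3,40,.5),(459,-192.5,33,-3.3,40,.2)])
```

```text
t 3.5 pos [ 458.8 -192.9  200.2] yaw -3.4 tilt [-0.    -0.001 -1.   ] open 40.0 grip 0.0 F [-0.5 -0.8  0.2]
[[297.3, 0.0, 255.3], [0.0, 297.3, 192.4], [0.0, 0.0, 1.0]] [[0.998, 0.057, 0.017, 0.463], [-0.059, 0.959, 0.279, -0.123], [-0.0, -0.279, 0.96, 0.342], [0.0, 0.0, 0.0, 1.0]]
scene mould 512 [ 460.5 -192. ] [149.5 132.5] 87.6 mean [ 480.9 -207.3   24.8]
scene rib 42 [ 460.9 -193.1] [47.7 16. ] 83.3 mean [ 461.4 -191.6   54.1]
10 rows
0.01, 0.01, 0, 0, 0, -0.02, 40, 0, 0, 0.4, 0, 0, 0, 40, 0, 0, 0.4, 0, 0, 0, 40, 0, 0, 0.4, 0, 0, 0, 40, 0, 0, 0.4, 0, 0, 0, 40, 0, 0, 0.4, 0, 0, 0, 40, 0, 0, 0.2, 0, 0, 0, 40, 0, 0, 0.2, 0, 0, 0, 40, 0, 0, 0.19, 0, 0, 0, 40, 0, 0, 0.2, 0, 0, 0, 40
```

View pics/w1.png

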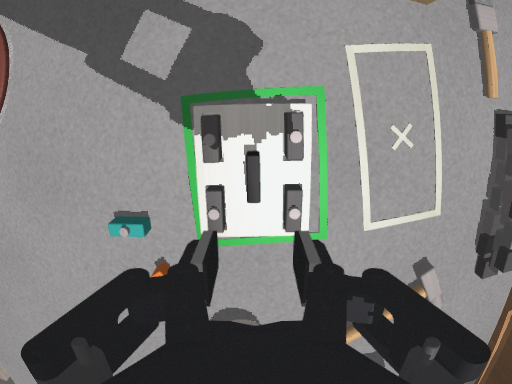

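The wrist view shows the mould inside the green outline, its rib at px (253,176) and four castings around it. The white cross is at (402,137). I'll add a fisheye projection and measure with it.

```bash
cat >> h.py <<'E'
def wcloud(im):
    K=im["K"];z=im["z_map"];u,v=np.meshgrid(np.arange(512),np.arange(384))
    a,b=(u-K[0,2])/K[0,0],(v-K[1,2])/K[1,1]; th=np.hypot(a,b)+1e-9; k=np.tan(np.minimum(th,1.5))/th*z
    P=np.stack([a*k,-b*k,-z,np.ones_like(z)],-1)
    return (P@im["cam_to_world"].T)[...,:3]
def box_of(P,m,name):
    p=P[m]
    if len(p)<8: print(name,"none"); return
    print(name,len(p),*rect(p),"z",np.round(np.median(p[:,2])*1000,1))
E
python3 - <<'E'
from h import *
im=dict(np.load("w1.npz")); P=wcloud(im); hsv=cv2.cvtColor(im["image"],cv2.COLOR_RGB2HSV).astype(int); H,S,V=[hsv[...,i] for i in range(3)]
X,Y,Z=P[...,0],P[...,1],P[...,2]
ok=(im["z_map"]>0)&(abs(X-.46)<.12)&(abs(Y+.19)<.13)
box_of(P,ok&(Z>.018)&(Z<.065),"mould")
box_of(P,ok&(Z>.05)&(Z<.065)&(abs(X-.46)<.03)&(abs(Y+.19)<.04),"rib")
box_of(P,ok&(abs(Z)<.012)&(H>45)&(H<80)&(S>90),"green")
for sx in (-43,43):
  for sy in (-40,40): box_of(P,ok&(Z>.035)&(Z<.05)&(abs(X-.46-sx/1e3)<.02)&(abs(Y+.19-sy/1e3)<.032),f"c{sx}{sy}")
o2=(im["z_map"]>0)&(abs(X-.646)<.085)&(abs(Y+.157)<.14)&(abs(Z)<.012)&(S<50)&(V>150)
box_of(P,o2,"white")
E
```

```text
mould 14362 [ 456.3 -192.6] [151.  126.6] 87.7 z 25.4
rib 684 [ 456.4 -191.6] [49.1 14. ] 87.0 z 55.0
green 3916 [ 460.6 -195.2] [167.2 191. ] 0.7 z -0.2
c-43-40 695 [ 411.2 -230.2] [50.2 18.6] 87.0 z 39.2
c-4340 817 [ 413.6 -150.8] [49.5 19. ] 87.2 z 39.1
c43-40 669 [ 497.8 -234.5] [49.9 17.4] 86.4 z 39.2
c4340 825 [ 501.4 -152.9] [49.  18.2] 87.7 z 39.1
white 13450 [ 646. -157.] [170. 280.] 0.0 z -0.8
```

Emit:
jog_arm --commands '[0.01, -0.02, 0, 0, 0, -0.14, 40, 0, 0, 0.4, 0, 0, 0, 40, 0, 0, 0.4, 0, 0, 0, 40, 0, 0, 0.4, 0, 0, 0, 40, 0, 0, 0.4, 0, 0, 0, 40, 0, 0, 0.4, 0, 0, 0, 40, 0, 0, 0.2, 0, 0, 0, 40, 0, 0, 0.2, 0, 0, 0, 40, 0, 0, 0.2, 0, 0, 0, 40, 0, 0, 0.2, 0, 0, 0, 40, 0, 0, 0, 0, 0, 0, 40, 0, 0, 0, 0, 0, 0, 5, 0, 0, 0, 0, 0, 0, 5, 0, 0, 0, 0, 0, 0, 5, 0, 0, 0, 0, 0, 0, 5, 0, 0, 0, 0, 0, 0, 5, 0, 0, 0, 0, 0, 0, 5, 0, 0, 0, 0, 0, 0, 5]' --newtons 40

```text
t: 5.88
tool_pos: [0.4577, -0.1921, 0.0327]
tool_rot: [-2.27, -2.172, 0.001]
contact_force: [-3.6, 0.8, 5.5]
opening: 0.013
grip_force: 41.8
```

Run:
```python
from h import *
st()
p=np.array(ctrl.get_obs()["tool_pos"])*1000
plan([(461,138,p[2],6.1,5,.25)])
```

```text
t 5.9 pos [ 457.7 -192.1   32.7] yaw -2.5 tilt [-0. -0. -1.] open 13.0 grip 41.8 F [-3.6  0.8  5.5]
23 rows
0.24, -0.01, 0, 0, 0, -0.07, 5, 0.24, -0.01, 0, 0, 0, -0.07, 5, 0.24, 0, 0, 0, 0, -0.06, 5, 0.24, 0, 0, 0, 0, -0.07, 5, 0.24, 0, 0, 0, 0, -0.06, 5, 0.24, 0, 0, 0, 0, -0.07, 5, 0.24, 0, 0, 0, 0, -0.06, 5, 0.24, 0, 0, 0, 0, -0.07, 5, 0.24, 0, 0, 0, 0, -0.06, 5, 0.24, 0.01, 0, 0, 0, -0.07, 5, 0.24, 0.01, 0, 0, 0, -0.06, 5, 0.24, 0.01, 0, 0, 0, -0.07, 5, 0.24, 0.01, 0, 0, 0, -0.06, 5, 0.24, 0.01, 0, 0, 0, -0.07, 5, 0.24, 0.01, 0, 0, 0, -0.06, 5, 0.24, 0.02, 0, 0, 0, -0.07, 5, 0.24, 0.02, 0, 0, 0, -0.06, 5, 0.24, 0.02, 0, 0, 0, -0.07, 5, 0.23, 0.02, 0, 0, 0, -0.06, 5, 0.24, 0.02, 0, 0, 0, -0.07, 5

0.23, 0.02, 0, 0, 0, -0.06, 5, 0.24, 0.02, 0, 0, 0, -0.07, 5, 0.23, 0.03, 0, 0, 0, -0.06, 5
```

Emit:
jog_arm --commands '[0.1, 0, 0, 0, 0, -0.07, 5, 0.24, -0.01, 0, 0, 0, -0.07, 5, 0.24, 0, 0, 0, 0, -0.06, 5, 0.24, 0, 0, 0, 0, -0.07, 5, 0.24, 0, 0, 0, 0, -0.06, 5, 0.24, 0, 0, 0, 0, -0.07, 5, 0.24, 0, 0, 0, 0, -0.06, 5, 0.24, 0, 0, 0, 0, -0.07, 5, 0.24, 0, 0, 0, 0, -0.06, 5, 0.24, 0.01, 0, 0, 0, -0.07, 5, 0.24, 0.01, 0, 0, 0, -0.06, 5, 0.24, 0.01, 0, 0, 0, -0.07, 5, 0.24, 0.01, 0, 0, 0, -0.06, 5, 0.1, 0.01, 0, 0, 0, 0, 5, 0, 0, 0, 0, 0, 0, 5]' --newtons 50

```text
t: 7.75
tool_pos: [0.4611, -0.0066, 0.0327]
tool_rot: [2.174, 2.266, 0.002]
contact_force: [0.6, -0.8, 4.3]
opening: 0.0132
grip_force: 49.9
```

Run:
```python
from h import *
st(); s=eyes.get_image("scene"); measure("scene",s,["mould","rib"])
s=eyes.get_image("side"); measure("side",s,["mould","rib"])
p=np.array(ctrl.get_obs()["tool_pos"])*1000
plan([(461,138,p[2],6.1,5,.25)])
```

```text
t 7.8 pos [461.1  -6.6  32.7] yaw 2.4 tilt [ 0.002  0.    -1.   ] open 13.2 grip 49.9 F [ 0.6 -0.8  4.3]
scene mould 413 [461.6  -6.1] [134.3 154.2] 3.5 mean [488.  -31.8  24.5]
scene rib 38 [473.  -8.] [47.  21.6] 80.7 mean [474.4 -11.1  56. ]
side mould 568 [463.5  -7.4] [125.3 159.3] 0.8 mean [468.  -46.2  26.1]
side rib 84 [521.5  13.8] [166.2  50.8] 22.6 mean [464.2 -14.1  57.3]
10 rows
0.24, 0.01, 0, 0, 0, -0.07, 5, 0.24, 0.01, 0, 0, 0, -0.06, 5, 0.24, 0.01, 0, 0, 0, -0.07, 5, 0.24, 0.02, 0, 0, 0, -0.06, 5, 0.24, 0.02, 0, 0, 0, -0.07, 5, 0.24, 0.02, 0, 0, 0, -0.06, 5, 0.24, 0.02, 0, 0, 0, -0.07, 5, 0.24, 0.02, 0, 0.01, 0, -0.06, 5, 0.24, 0.02, 0, 0, 0, -0.07, 5, 0.24, 0.02, 0, 0.01, -0.01, -0.06, 5
```

Mould follows. Finish the slide, release, rise and look.

Emit:
jog_arm --commands '[0.12, 0.01, 0, 0, 0, -0.06, 5, 0.24, 0.01, 0, 0, 0, -0.07, 5, 0.24, 0.01, 0, 0, 0, -0.06, 5, 0.24, 0.01, 0, 0, 0, -0.07, 5, 0.24, 0.02, 0, 0, 0, -0.06, 5, 0.24, 0.02, 0, 0, 0, -0.07, 5, 0.24, 0.02, 0, 0, 0, -0.06, 5, 0.24, 0.02, 0, 0, 0, -0.07, 5, 0.24, 0.02, 0, 0, 0, -0.06, 5, 0.24, 0.02, 0, 0, 0, -0.07, 5, 0.12, 0.01, 0, 0, 0, 0, 5, 0, 0, 0, 0, 0, 0, 5, 0, 0, 0, 0, 0, 0, 5]' --newtons 50

```text
t: 9.48
tool_pos: [0.4606, 0.1373, 0.0327]
tool_rot: [2.1, 2.335, 0.001]
contact_force: [0.5, -2.4, 5.2]
opening: 0.013
grip_force: 50.1
```

Emit:
jog_arm --commands '[0, 0, 0, 0, 0, 0, 40, 0, 0, 0, 0, 0, 0, 40, 0, 0, 0, 0, 0, 0, 40, 0, 0, 0, 0, 0, 0, 40, 0, 0, -0.3, 0, 0, 0, 40, 0, 0, -0.5, 0, 0, 0, 40, 0, 0, -0.8, 0, 0, 0, 40, 0, 0, -0.8, 0, 0, 0, 40, 0, 0, -0.6, 0, 0, 0, 40, 0, 0, 0, 0, 0, 0, 40]' --newtons 40

```text
t: 10.72
tool_pos: [0.4623, 0.1378, 0.2178]
tool_rot: [2.096, 2.332, 0.012]
contact_force: [0.6, 0.2, 0.5]
opening: 0.0404
grip_force: 0.0
```

```bash
cat >> h.py <<'E'
def wlook(fn,c=(.461,.1375),yaw=6.1):
    im=eyes.get_image("wrist"); np.savez(fn+".npz",**im); cv2.imwrite(f"pics/{fn}.png",im["image"][...,::-1])
    P=wcloud(im); hsv=cv2.cvtColor(im["image"],cv2.COLOR_RGB2HSV).astype(int)
    return im,P,hsv[...,0],hsv[...,1],hsv[...,2],im["z_map"]>0
def mouldlook(fn,c,yaw,mk):
    im,P,H,S,V,ok=wlook(fn); a=np.radians(yaw)
    dx,dy=P[...,0]-c[0],P[...,1]-c[1]; X=dx*np.cos(a)+dy*np.sin(a); Y=-dx*np.sin(a)+dy*np.cos(a); Z=P[...,2]
    n=ok&(abs(X)<.1)&(abs(Y)<.12)
    box_of(P,n&(Z>.018)&(Z<.065),"mould")
    box_of(P,n&(Z>.05)&(Z<.065)&(abs(X)<.03)&(abs(Y)<.045),"rib")
    mm=(H>12)&(H<30) if mk=="yellow" else (H>45)&(H<80)
    box_of(P,n&(abs(Z)<.012)&mm&(S>90),mk)
    for sx in (-43,43):
      for sy in (-40,40): box_of(P,n&(Z>.035)&(Z<.05)&(abs(X-sx/1e3)<.02)&(abs(Y-sy/1e3)<.034),f"c{sx}{sy}")
E
python3 - <<'E'
from h import *
st(); mouldlook("w2",(.461,.1375),6.1,"yellow")
s=eyes.get_image("scene"); measure("scene",s,["mould","yellow","lid"])
E
```

```text
t 10.7 pos [462.3 137.8 217.8] yaw 6.1 tilt [ 0.009  0.001 -1.   ] open 40.4 grip 0.0 F [0.6 0.2 0.5]
mould 13127 [460.5 136.4] [126.9 150.5] 6.0 z 25.4
rib 613 [460.7 137.5] [13.8 49.6] 5.7 z 54.8
yellow 3991 [459.  134.8] [167.6 191.7] 6.1 z -0.2
c-43-40 661 [421.8  92.9] [18.5 49.8] 5.5 z 39.3
c-4340 735 [412.4 172.3] [18.8 48.6] 5.9 z 39.1
c43-40 618 [507.9 101.7] [17.3 49.5] 5.2 z 39.2
c4340 759 [499.7 183. ] [18.9 49.7] 6.5 z 39.1
scene mould 480 [463.8 136.3] [132.3 149.8] 6.0 mean [479.7 121.2  24.3]
scene yellow 185 [461.6 136.2] [207.6 159.7] 88.3 mean [489.2 116.7  -0.5]
scene lid 2435 [400.9 127.8] [215.7 116.8] 8.9 mean [434.4 123.4 503.1]
```

View pics/w2.png

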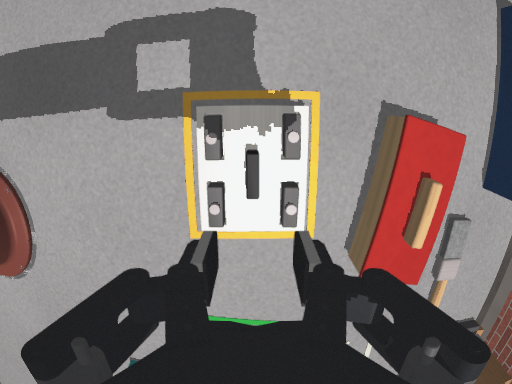

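The mould sits squarely inside yellow (px 250,170) with all four castings in it. Next comes the lid, seen at px (425,215).

Run:
```python
from h import *
plan([(660,120,220,-4,50,.7)])
```

```text
5 rows
-0.13, 0.66, -0.02, 0, 0, 0.35, 50, -0.1, 0.66, -0.02, 0, 0, 0.35, 50, -0.08, 0.66, -0.03, 0, 0, 0.35, 50, -0.06, 0.67, -0.02, 0.01, 0, 0.35, 50, -0.04, 0.67, -0.03, 0, 0, 0.36, 50
```

Emit:
jog_arm --commands '[-0.13, 0.66, -0.02, 0, 0, 0.35, 50, -0.1, 0.66, -0.02, 0, 0, 0.35, 50, -0.08, 0.66, -0.03, 0, 0, 0.35, 50, -0.06, 0.67, -0.02, 0.01, 0, 0.35, 50, -0.04, 0.67, -0.03, 0, 0, 0.36, 50, 0, 0, 0, 0, 0, 0, 50, 0, 0, 0, 0, 0, 0, 50]'

```text
t: 11.7
tool_pos: [0.6589, 0.1199, 0.2173]
tool_rot: [-2.295, -2.14, 0.005]
contact_force: [-0.1, -0.2, 0.6]
opening: 0.0503
grip_force: 0.0
```

```bash
cat >> h.py <<'E'
def lidlook(fn,c,zt=.055):
    im,P,H,S,V,ok=wlook(fn); X,Y,Z=[P[...,i] for i in range(3)]
    n=ok&(abs(X-c[0])<.1)&(abs(Y-c[1])<.14)
    red=((H<8)|(H>170))&(S>110)
    box_of(P,n&red&(abs(Z-zt-.008)<.006),"lid top")
    box_of(P,n&~red&(Z>zt+.026)&(Z<zt+.05)&(abs(X-c[0])<.06)&(abs(Y-c[1])<.07),"handle")
E
python3 - <<'E'
from h import *
st(); lidlook("w3",(.66,.12))
plan([(660,120,220,-4,50,.7),(660,120,90,-4,50,.6),(660,120,68,-4,50,.2)])
E
```

```text
t 11.7 pos [658.9 119.9 217.3] yaw -4.0 tilt [-0.005 -0.    -1.   ] open 50.3 grip 0.0 F [-0.1 -0.2  0.6]
lid top 14983 [658.5 121.2] [205.5  91.5] 85.5 z 62.1
handle 1329 [658.8 121.3] [79.9 15.1] 85.6 z 87.8
7 rows
0, 0.02, -0.03, -0.04, 0, 0, 50, 0, 0, 0.54, 0, 0, 0, 50, 0, 0, 0.54, 0, 0, 0, 50, 0, 0, 0.54, 0, 0, 0, 50, 0, 0, 0.54, 0, 0, 0, 50, 0, 0, 0.18, 0, 0, 0, 50, 0, 0, 0.19, 0, 0, 0, 50
```

Emit:
jog_arm --commands '[0.02, 0, -0.03, -0.05, 0, 0.07, 50, 0, 0, 0.54, 0, 0, 0, 50, 0, 0, 0.54, 0, 0, 0, 50, 0, 0, 0.54, 0, 0, 0, 50, 0, 0, 0.54, 0, 0, 0, 50, 0, 0, 0.18, 0, 0, 0, 50, 0, 0, 0.18, 0, 0, 0, 50, 0, 0, 0, 0, 0, 0, 50, 0, 0, 0, 0, 0, 0, 5, 0, 0, 0, 0, 0, 0, 5, 0, 0, 0, 0, 0, 0, 5, 0, 0, 0, 0, 0, 0, 5, 0, 0, 0, 0, 0, 0, 5, 0, 0, 0, 0, 0, 0, 5, 0, 0, 0, 0, 0, 0, 5]' --newtons 50

```text
t: 13.62
tool_pos: [0.6619, 0.1211, 0.0714]
tool_rot: [2.302, 2.131, 0.007]
contact_force: [0.9, 0.6, 5.4]
opening: 0.0149
grip_force: 52.1
```

Run:
```python
from h import *
st()
p=np.array(ctrl.get_obs()["tool_pos"])*1000
plan([(p[0],p[1],150,-4.4,5,.3),(646,-157,150,6,5,.4),(646,-157,40,6,5,.4),(646,-157,p[2]-46,6,5,.12)])
```

```text
t 13.6 pos [661.9 121.1  71.4] yaw -4.4 tilt [ 0.006 -0.    -1.   ] open 14.9 grip 52.1 F [0.9 0.6 5.4]
25 rows
0, 0, -0.26, 0.01, 0, 0, 5, 0, 0, -0.26, 0.01, 0, 0, 5, 0, 0, -0.26, 0.01, 0, 0, 5, 0, 0, -0.27, 0.02, 0, 0, 5, 0, 0.01, -0.26, 0.01, 0, 0, 5, -0.39, 0.01, 0, 0, 0, -0.15, 5, -0.39, 0, 0, 0, 0, -0.15, 5, -0.39, 0, 0, 0, 0, -0.15, 5, -0.39, -0.01, 0, 0, 0, -0.15, 5, -0.38, -0.02, 0, 0, 0, -0.15, 5, -0.39, -0.02, 0, 0, 0, -0.15, 5, -0.38, -0.03, 0, 0, 0, -0.15, 5, -0.38, -0.03, 0, 0, 0, -0.15, 5, -0.39, -0.04, 0, 0, 0, -0.15, 5, -0.38, -0.05, 0, 0, 0, -0.16, 5, -0.38, -0.05, 0, 0, 0, -0.15, 5, -0.39, -0.05, 0, 0, 0, -0.16, 5, 0, 0, 0.37, 0, 0, 0, 5, 0, 0, 0.37, 0, 0, 0, 5, 0, 0, 0.36, 0, 0, 0, 5

0, 0, 0.37, 0, 0, 0, 5, 0, -0.01, 0.36, 0, 0, 0, 5, 0, 0, 0.08, 0, 0, 0, 5, 0, 0, 0.08, 0, 0, 0, 5, 0, 0, 0.09, 0, 0, 0, 5
```

Emit:
jog_arm --commands '[0, 0, -0.15, 0.01, 0, 0, 5, 0, 0, -0.26, 0.01, 0, 0, 5, 0, 0, -0.26, 0.01, 0, 0, 5, 0, 0, -0.27, 0.02, 0, 0, 5, 0, 0.01, -0.26, 0.01, 0, 0, 5, 0, 0, -0.1, 0, 0, 0, 5, -0.2, 0.01, 0, 0, 0, 0, 5, -0.39, 0.01, 0, 0, 0, -0.15, 5, -0.39, 0, 0, 0, 0, -0.15, 5, -0.39, 0, 0, 0, 0, -0.15, 5, -0.39, -0.01, 0, 0, 0, -0.15, 5, -0.38, -0.02, 0, 0, 0, -0.15, 5, -0.39, -0.02, 0, 0, 0, -0.15, 5, -0.38, -0.03, 0, 0, 0, -0.15, 5, -0.38, -0.03, 0, 0, 0, -0.15, 5, -0.39, -0.04, 0, 0, 0, -0.15, 5, -0.38, -0.05, 0, 0, 0, -0.16, 5, -0.38, -0.05, 0, 0, 0, -0.15, 5, -0.2, -0.05, 0, 0, 0, -0.16, 5, 0, 0, 0, 0, 0, 0, 5]' --newtons 50

```text
t: 16.12
tool_pos: [0.6435, -0.1586, 0.1472]
tool_rot: [-2.102, -2.331, 0.002]
contact_force: [0.4, 1.0, -1.3]
opening: 0.0149
grip_force: 51.1
```

Run:
```python
from h import *
st(); s=eyes.get_image("side"); cv2.imwrite("pics/s1.png",cv2.resize(s["image"][...,::-1],(800,600)))
plan([(646,-157,152,6,5,.3),(646,-157,40,6,5,.4),(646,-157,25.5,6,5,.1)])
```

```text
t 16.1 pos [ 643.5 -158.6  147.2] yaw 5.9 tilt [-0.003  0.001 -1.   ] open 14.9 grip 51.1 F [ 0.4  1.  -1.3]
9 rows
0.01, 0.04, -0.08, -0.03, -0.01, 0, 5, 0, 0, 0.37, 0, 0, 0, 5, 0, 0, 0.37, 0, 0, 0, 5, 0, 0, 0.38, 0, 0, 0, 5, 0, 0, 0.37, 0, 0, 0, 5, 0, 0, 0.38, 0, 0, 0, 5, 0, 0, 0.08, 0, 0, 0, 5, 0, 0, 0.08, 0, 0, 0, 5, 0, 0, 0.08, 0, 0, 0, 5
```

View pics/s1.png

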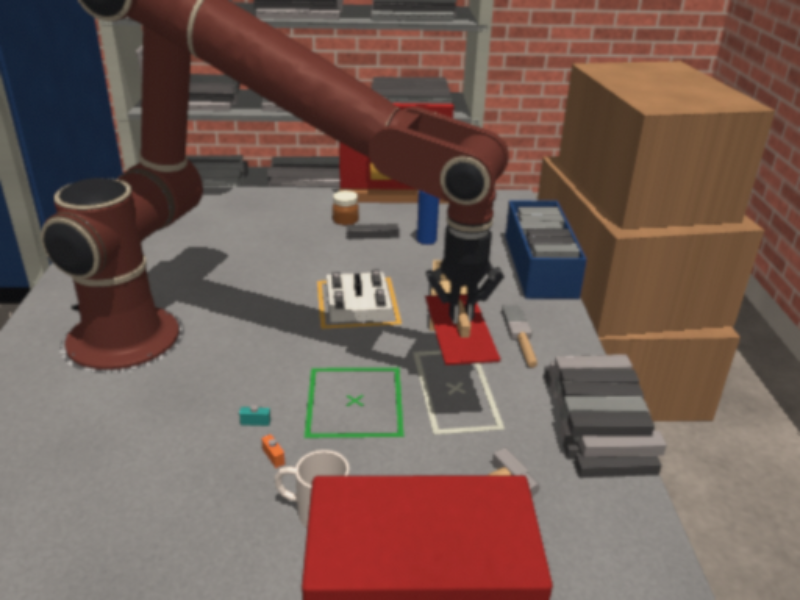

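The lid hangs level from the gripper (px 462,330) above the white outline (458,388). Lower it.

Emit:
jog_arm --commands '[0.01, 0.04, 0, -0.03, -0.01, 0, 5, 0, 0, 0.35, 0, 0, 0, 5, 0, 0, 0.37, 0, 0, 0, 5, 0, 0, 0.38, 0, 0, 0, 5, 0, 0, 0.37, 0, 0, 0, 5, 0, 0, 0.3, 0, 0, 0, 5, 0, 0, 0.1, 0, 0, 0, 5, 0, 0, 0.08, 0, 0, 0, 5, 0, 0, 0.04, 0, 0, 0, 5, 0, 0, 0.02, 0, 0, 0, 5, 0, 0, 0, 0, 0, 0, 5]'

```text
t: 17.55
tool_pos: [0.6469, -0.1572, 0.0278]
tool_rot: [2.101, 2.333, 0.001]
contact_force: [1.1, 0.2, -2.1]
opening: 0.0146
grip_force: 51.0
```

Run:
```python
from h import *
st()
```

```text
t 17.6 pos [ 646.9 -157.2   27.8] yaw 6.0 tilt [ 0.002 -0.001 -1.   ] open 14.6 grip 51.0 F [ 1.1  0.2 -2.1]
```

Emit:
jog_arm --commands '[0, 0, 0.03, 0, 0, 0, 5, 0, 0, 0.02, 0, 0, 0, 5, 0, 0, 0, 0, 0, 0, 5, 0, 0, 0, 0, 0, 0, 45, 0, 0, 0, 0, 0, 0, 45, 0, 0, 0, 0, 0, 0, 45, 0, 0, 0, 0, 0, 0, 45, 0, 0, -0.3, 0, 0, 0, 45, 0, 0, -0.6, 0, 0, 0, 45, 0, 0, -0.9, 0, 0, 0, 45, 0, 0, -0.9, 0, 0, 0, 45, 0, 0, -0.3, 0, 0, 0, 45, 0, 0, 0, 0, 0, 0, 45]'

```text
t: 19.18
tool_pos: [0.6473, -0.1573, 0.2069]
tool_rot: [2.098, 2.331, 0.003]
contact_force: [-0.6, -0.0, -0.9]
opening: 0.0446
grip_force: 0.0
```

Run:
```python
from h import *
st(); lidlook("w4",(.647,-.157),.008)
s=eyes.get_image("scene"); measure("scene",s,["mould"])
plan([(646,-157,230,6,45,.3),(660,120,260,86,45,.8)])
```

```text
t 19.2 pos [ 647.3 -157.3  206.9] yaw 6.0 tilt [ 0.005 -0.002 -1.   ] open 44.6 grip 0.0 F [-0.6 -0.  -0.9]
lid top 12170 [ 646.2 -157.2] [ 91.5 204.7] 6.0 z 15.1
handle 1072 [ 646.6 -157. ] [15.4 78.4] 5.6 z 40.8
scene mould 489 [462.7 136.1] [133.  153.2] 5.5 mean [480.1 134.   24.7]
20 rows
0, 0, -0.23, -0.01, 0, 0, 45, -0.01, 0.01, -0.23, -0.01, -0.01, 0, 45, 0.25, 0.04, -0.03, 0, 0, -0.78, 45, 0.25, 0.06, -0.03, 0, 0, -0.78, 45, 0.24, 0.08, -0.03, 0, 0, -0.78, 45, 0.24, 0.1, -0.03, 0, 0, -0.77, 45, 0.23, 0.12, -0.03, 0, 0, -0.78, 45, 0.22, 0.13, -0.03, 0, 0, -0.77, 45, 0.21, 0.15, -0.03, 0, 0, -0.78, 45, 0.2, 0.17, -0.03, 0, 0, -0.77, 45, 0.18, 0.18, -0.03, 0, 0, -0.78, 45, 0.17, 0.19, -0.03, 0, 0, -0.77, 45, 0.15, 0.21, -0.03, 0, 0, -0.78, 45, 0.14, 0.22, -0.02, 0, 0, -0.77, 45, 0.12, 0.23, -0.03, 0, 0, -0.78, 45, 0.1, 0.23, -0.02, 0, 0, -0.77, 45, 0.09, 0.24, -0.03, 0, 0, -0.78, 45, 0.07, 0.25, -0.02, 0, 0, -0.77, 45, 0.04, 0.25, -0.03, 0, 0, -0.78, 45, 0.03, 0.26, -0.02, 0, 0, -0.77, 45
```

Lid is squarely in white. Back over the mould to measure the open box and the castings.

Run:
```python
from h import *
plan([(500,130,235,6,30,.85)])
```

```text
7 rows
0.72, -0.27, -0.08, 0, 0, 0, 30, 0.71, -0.27, -0.08, 0, 0, 0, 30, 0.72, -0.27, -0.08, 0, 0, 0, 30, 0.71, -0.28, -0.07, 0, 0, 0, 30, 0.72, -0.27, -0.08, -0.01, 0, 0, 30, 0.71, -0.28, -0.07, 0, 0, 0, 30, 0.72, -0.27, -0.08, -0.01, -0.01, 0, 30
```

Emit:
jog_arm --commands '[0.72, -0.27, -0.08, 0, 0, 0, 30, 0.71, -0.27, -0.08, 0, 0, 0, 30, 0.72, -0.27, -0.08, 0, 0, 0, 30, 0.71, -0.28, -0.07, 0, 0, 0, 30, 0.72, -0.27, -0.08, -0.01, 0, 0, 30, 0.71, -0.28, -0.07, 0, 0, 0, 30, 0.72, -0.27, -0.08, -0.01, -0.01, 0, 30, 0, 0, 0, 0, 0, 0, 30, 0, 0, 0, 0, 0, 0, 30]'

```text
t: 20.4
tool_pos: [0.5002, 0.1296, 0.2342]
tool_rot: [2.101, 2.334, -0.003]
contact_force: [-0.0, 0.1, 0.2]
opening: 0.0303
grip_force: 0.0
```

```bash
cat >> h.py <<'E'
def boxlook(P,ok,c=(.66,.12)):
    n=ok&(abs(P[...,0]-c[0])<.075)&(abs(P[...,1]-c[1])<.125)
    box_of(P,n&(P[...,2]>.048)&(P[...,2]<.06),"boxrim")
E
python3 - <<'E'
from h import *
st(); mouldlook("w5",(.461,.1375),6.1,"yellow")
im=dict(np.load("w5.npz")); boxlook(wcloud(im),im["z_map"]>0)
s=eyes.get_image("scene"); boxlook(cloud(s),s["z_map"]>0)
s=eyes.get_image("side"); boxlook(cloud(s),s["z_map"]>0)
E
```

```text
t 20.4 pos [500.2 129.6 234.2] yaw 6.0 tilt [-0.    -0.002 -1.   ] open 30.3 grip 0.0 F [-0.   0.1  0.2]
mould 12144 [460.1 137. ] [127.3 150.2] 6.0 z 25.4
rib 565 [460.3 137.2] [14.4 48.5] 7.0 z 54.9
yellow 3857 [459.1 135. ] [167.4 191. ] 6.2 z -0.2
c-43-40 619 [422.   93.2] [19.  50.6] 5.6 z 39.2
c-4340 656 [412.8 171.9] [18.9 49.1] 6.7 z 39.1
c43-40 604 [508.7 102. ] [17.5 48.9] 5.5 z 39.1
c4340 686 [499.9 182.6] [17.9 49.4] 8.0 z 39.0
boxrim 2303 [659.4 121.1] [200.6  87.8] 84.9 z 53.6
boxrim 368 [662.  121.9] [202.9  92.7] 84.3 z 52.9
boxrim 234 [660.7 121.4] [214.5  86.1] 84.1 z 55.0
```

View pics/w5.png

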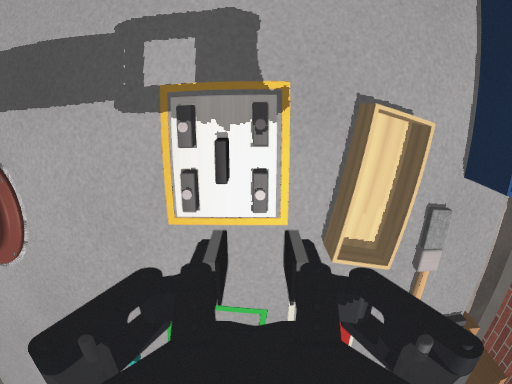

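The view shows the open box at px (380,185) and the mould still square in yellow. Pick the first casting at (260,125).

Run:
```python
from h import *
plan([(499.9,182.6,110,6.3,30,.8),(499.9,182.6,45,6.3,30,.5),(499.9,182.6,28.5,6.3,30,.14)])
```

```text
8 rows
0.3, 0.02, 0.7, 0, 0.01, -0.02, 30, 0.3, 0.03, 0.69, 0.01, 0, -0.02, 30, 0.29, 0.02, 0.7, 0, 0.01, -0.02, 30, 0, 0, 0.36, 0, 0, 0, 30, 0, 0, 0.36, 0, 0, 0, 30, 0, 0, 0.36, 0, 0, 0, 30, 0, 0, 0.14, 0, 0, 0, 30, 0, 0, 0.13, 0, 0, 0, 30
```

Emit:
jog_arm --commands '[0.3, 0.02, 0.7, 0, 0.01, -0.02, 30, 0.3, 0.03, 0.69, 0.01, 0, -0.02, 30, 0.29, 0.02, 0.7, 0, 0.01, -0.02, 30, 0, 0, 0.36, 0, 0, 0, 30, 0, 0, 0.36, 0, 0, 0, 30, 0, 0, 0.36, 0, 0, 0, 30, 0, 0, 0.14, 0, 0, 0, 30, 0, 0, 0.13, 0, 0, 0, 30, 0, 0, 0, 0, 0, 0, 30, 0, 0, 0, 0, 0, 0, 30]'

```text
t: 21.8
tool_pos: [0.5005, 0.1835, 0.0307]
tool_rot: [2.094, 2.34, 0.005]
contact_force: [0.5, -0.4, -0.7]
opening: 0.0299
grip_force: 0.0
```

Run:
```python
from h import *
st()
```

```text
t 21.8 pos [500.5 183.5  30.7] yaw 6.4 tilt [ 0.003  0.001 -1.   ] open 29.9 grip 0.0 F [ 0.5 -0.4 -0.7]
```

Emit:
jog_arm --commands '[0, 0, 0.03, 0, 0, 0, 30, 0, 0, 0, 0, 0, 0, 5, 0, 0, 0, 0, 0, 0, 5, 0, 0, 0, 0, 0, 0, 5, 0, 0, 0, 0, 0, 0, 5, 0, 0, 0, 0, 0, 0, 5, 0, 0, 0, 0, 0, 0, 5, 0, 0, -0.1, 0, 0, 0, 5, 0, 0, -0.2, 0, 0, 0, 5, 0, 0, -0.3, 0, 0, 0, 5, 0, 0, -0.4, 0, 0, 0, 5, 0, 0, -0.5, 0, 0, 0, 5, 0, 0, -0.2, 0, 0, 0, 5, 0, 0, 0, 0, 0, 0, 5]' --newtons 45

```text
t: 23.55
tool_pos: [0.5004, 0.1835, 0.1315]
tool_rot: [2.093, 2.339, 0.006]
contact_force: [1.1, -1.2, -1.0]
opening: 0.0166
grip_force: 45.8
```

Run:
```python
from h import *
st(); s=eyes.get_image("scene"); measure("scene",s,["mould"])
plan([(665.7,181.1,130,84.9,5,.6),(665.7,181.1,60,84.9,5,.5),(665.7,181.1,27,84.9,5,.2)])
```

```text
t 23.6 pos [500.4 183.5 131.5] yaw 6.4 tilt [ 0.005  0.001 -1.   ] open 16.6 grip 45.8 F [ 1.1 -1.2 -1. ]
scene mould 548 [463.9 136.5] [133.  152.3] 6.4 mean [476.7 130.1  24.5]
29 rows
-0.01, 0.12, 0, 0, 0, -0.6, 5, -0.02, 0.12, 0, 0, 0, -0.6, 5, -0.03, 0.12, 0, 0, 0, -0.6, 5, -0.04, 0.11, 0, 0, 0, -0.6, 5, -0.04, 0.11, 0, 0, 0, -0.6, 5, -0.05, 0.11, 0, 0, 0, -0.59, 5, -0.06, 0.11, 0, 0, 0, -0.6, 5, -0.06, 0.1, 0, 0, 0, -0.59, 5, -0.07, 0.1, 0, 0, 0, -0.6, 5, -0.07, 0.09, 0, 0, 0, -0.59, 5, -0.08, 0.09, 0, 0, 0, -0.6, 5, -0.09, 0.09, 0, 0, 0, -0.59, 5, -0.09, 0.08, 0, 0, 0, -0.6, 5, -0.09, 0.07, 0, 0, 0, -0.59, 5, -0.1, 0.07, 0, 0, 0, -0.6, 5, -0.1, 0.06, 0, 0, 0, -0.59, 5, -0.11, 0.06, 0, 0, 0, -0.6, 5, -0.11, 0.05, 0, 0, 0, -0.59, 5, -0.11, 0.04, 0, 0, 0, -0.6, 5, -0.12, 0.04, 0, 0, 0, -0.59, 5

-0.12, 0.03, 0, 0, 0.01, -0.6, 5, -0.12, 0.03, 0, 0, 0.01, -0.59, 5, -0.11, 0.01, 0.01, 0.01, 0, -0.6, 5, 0, 0, 0.39, 0, 0, 0, 5, 0, 0, 0.39, 0, 0, 0, 5, 0, 0, 0.38, 0, 0, 0, 5, 0, 0, 0.18, 0, 0, 0, 5, 0, 0, 0.19, 0, 0, 0, 5, 0, 0, 0.18, 0, 0, 0, 5
```

Emit:
jog_arm --commands '[0, 0, 0, 0, 0, -0.91, 5, 0, 0, 0, 0, 0, -0.91, 5, 0, 0, 0, 0, 0, -0.91, 5, 0, 0, 0, 0, 0, -0.91, 5, 0, 0, 0, 0, 0, -0.91, 5, 0, 0, 0, 0, 0, -0.91, 5, 0, 0, 0, 0, 0, -0.91, 5, 0, 0, 0, 0, 0, -0.91, 5, 0, 0, 0, 0, 0, -0.91, 5, 0, 0, 0, 0, 0, -0.91, 5, 0, 0, 0, 0, 0, -0.92, 5, 0, 0, 0, 0, 0, -0.92, 5, 0, 0, 0, 0, 0, -0.92, 5, 0, 0, 0, 0, 0, -0.92, 5, -0.2, 0.04, 0, 0, 0, -0.92, 5, -0.65, 0.04, 0, 0, 0, 0, 5, -0.65, 0.04, 0, 0, 0, 0, 5, -0.65, 0.04, 0, 0, 0, 0, 5, -0.6, 0.04, 0, 0, 0, 0, 5, 0, 0, 0, 0, 0, 0, 5]'

```text
t: 26.1
tool_pos: [0.6658, 0.1788, 0.1278]
tool_rot: [-0.143, -3.137, 0.0]
contact_force: [-0.0, -0.6, -0.4]
opening: 0.0166
grip_force: 45.8
```

Run:
```python
from h import *
st(); im=eyes.get_image("wrist"); cv2.imwrite("pics/w6.png",im["image"][...,::-1])
plan([(665.7,181.1,130,84.9,5,.6),(665.7,181.1,60,84.9,5,.5),(665.7,181.1,27,84.9,5,.2)])
```

```text
t 26.1 pos [665.8 178.8 127.8] yaw 84.8 tilt [-0.001 -0.    -1.   ] open 16.6 grip 45.8 F [-0.  -0.6 -0.4]
7 rows
-0.02, 0.04, -0.03, 0, -0.02, -0.01, 5, 0, 0, 0.39, 0, 0, 0, 5, 0, 0, 0.39, 0, 0, 0, 5, 0, 0, 0.38, 0, 0, 0, 5, 0, 0, 0.18, 0, 0, 0, 5, 0, 0, 0.19, 0, 0, 0, 5, 0, 0, 0.18, 0, 0, 0, 5
```

View pics/w6.png

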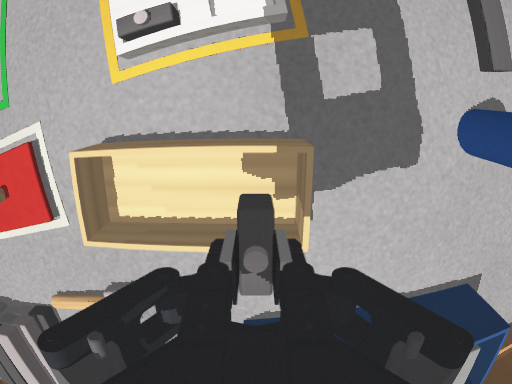

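The casting is held (px 256,245) over the right end of the box, crosswise. Lower and release.

Emit:
jog_arm --commands '[-0.02, 0.03, 0, 0, -0.02, -0.01, 5, 0, 0, 0.37, 0, 0, 0, 5, 0, 0, 0.39, 0, 0, 0, 5, 0, 0, 0.35, 0, 0, 0, 5, 0, 0, 0.18, 0, 0, 0, 5, 0, 0, 0.19, 0, 0, 0, 5, 0, 0, 0.15, 0, 0, 0, 5, 0, 0, 0, 0, 0, 0, 5]'

```text
t: 27.15
tool_pos: [0.6665, 0.1811, 0.0319]
tool_rot: [0.139, 3.136, 0.001]
contact_force: [-0.2, -0.0, -1.8]
opening: 0.017
grip_force: 45.8
```

Run:
```python
from h import *
st()
```

```text
t 27.1 pos [666.5 181.1  31.9] yaw 84.9 tilt [ 0.003  0.    -1.   ] open 17.0 grip 45.8 F [-0.2 -0.  -1.8]
```

Emit:
jog_arm --commands '[0, 0, 0.1, 0, 0, 0, 5, 0, 0, 0.05, 0, 0, 0, 5, 0, 0, 0, 0, 0, 0, 5, 0, 0, 0, 0, 0, 0, 26, 0, 0, 0, 0, 0, 0, 26, 0, 0, 0, 0, 0, 0, 26, 0, 0, -0.2, 0, 0, 0, 26, 0, 0, -0.4, 0, 0, 0, 26, 0, 0, -0.6, 0, 0, 0, 26, 0, 0, -0.6, 0, 0, 0, 26, 0, 0, 0, 0, 0, 0, 26]'

```text
t: 28.52
tool_pos: [0.67, 0.1817, 0.1391]
tool_rot: [0.139, 3.124, 0.004]
contact_force: [1.7, 0.4, 0.5]
opening: 0.0261
grip_force: 0.0
```

```bash
cat >> h.py <<'E'
def castlook(P,ok,c=(.6604,.1213),yaw=-5.1):
    a=np.radians(yaw); dx,dy=P[...,0]-c[0],P[...,1]-c[1]; X=dx*np.cos(a)+dy*np.sin(a); Y=-dx*np.sin(a)+dy*np.cos(a); Z=P[...,2]
    m=(ok&(abs(X)<.034)&(abs(Y)<.09)&(Z>.022)&(Z<.05)).astype(np.uint8)
    nl,l,s,_=cv2.connectedComponentsWithStats(m)
    for i in range(1,nl):
        if s[i,4]>40: q=l==i; print("in box",s[i,4],"x",np.round(np.median(X[q])*1000),"y",np.round(np.median(Y[q])*1000),"z",np.round(np.percentile(Z[q],[50,95])*1000))
E
python3 - <<'E'
from h import *
st(); im=eyes.get_image("wrist"); castlook(wcloud(im),im["z_map"]>0)
plan([(665.7,160,130,45,30,.9),(508.7,102,120,6.3,30,.9)])
E
```

```text
t 28.5 pos [670.  181.7 139.1] yaw 84.9 tilt [ 0.015  0.002 -1.   ] open 26.1 grip 0.0 F [1.7 0.4 0.5]
in box 1175 x -2.0 y 60.0 z [32. 38.]
16 rows
0, -0.05, 0.01, 0.01, 0.01, 0.87, 30, 0, -0.04, 0.01, 0.01, 0.01, 0.87, 30, -0.01, -0.04, 0.01, 0.01, 0.01, 0.87, 30, -0.01, -0.05, 0.01, 0.01, 0.01, 0.87, 30, -0.01, -0.04, 0.02, 0.01, 0.01, 0.87, 30, -0.02, -0.04, 0.01, 0, 0.02, 0.87, 30, -0.02, -0.04, 0.02, 0.01, 0.01, 0.87, 30, -0.02, -0.04, 0.01, 0, 0.02, 0.88, 30, 0.15, -0.32, 0.02, 0, 0, 0.84, 30, 0.12, -0.33, 0.02, 0, 0, 0.84, 30, 0.09, -0.34, 0.02, 0, 0, 0.85, 30, 0.06, -0.34, 0.02, 0, 0, 0.84, 30, 0.03, -0.35, 0.02, 0, 0, 0.85, 30, 0, -0.35, 0.02, 0, 0, 0.84, 30, -0.02, -0.34, 0.02, 0, 0, 0.85, 30, -0.06, -0.34, 0.03, 0, 0, 0.84, 30
```

Emit:
jog_arm --commands '[0, -0.05, 0.01, 0.01, 0.01, 0.87, 30, 0, -0.04, 0.01, 0.01, 0.01, 0.87, 30, -0.01, -0.04, 0.01, 0.01, 0.01, 0.87, 30, -0.01, -0.05, 0.01, 0.01, 0.01, 0.87, 30, -0.01, -0.04, 0.02, 0.01, 0.01, 0.87, 30, -0.02, -0.04, 0.01, 0, 0.02, 0.87, 30, -0.02, -0.04, 0.02, 0.01, 0.01, 0.87, 30, -0.02, -0.04, 0.01, 0, 0.02, 0.88, 30, 0.15, -0.32, 0.02, 0, 0, 0.84, 30, 0.12, -0.33, 0.02, 0, 0, 0.84, 30, 0.09, -0.34, 0.02, 0, 0, 0.85, 30, 0.06, -0.34, 0.02, 0, 0, 0.84, 30, 0.03, -0.35, 0.02, 0, 0, 0.85, 30, 0, -0.35, 0.02, 0, 0, 0.84, 30, -0.02, -0.34, 0.02, 0, 0, 0.85, 30, -0.06, -0.34, 0.03, 0, 0, 0.84, 30, 0, 0, 0, 0, 0, 0, 30, 0, 0, 0, 0, 0, 0, 30]'

```text
t: 30.82
tool_pos: [0.507, 0.1017, 0.1164]
tool_rot: [-2.092, -2.338, 0.008]
contact_force: [0.1, 0.3, 0.2]
opening: 0.0297
grip_force: 0.0
```

Run:
```python
from h import *
st(); mouldlook("w7",(.461,.1375),6.1,"yellow")
plan([(508.7,102,120,6.3,30,.9),(508.7,102,45,6.3,30,.5),(508.7,102,27,6.3,30,.2)])
```

```text
t 30.8 pos [507.  101.7 116.4] yaw 6.4 tilt [-0.007 -0.001 -1.   ] open 29.7 grip 0.0 F [0.1 0.3 0.2]
mould 24779 [460.2 136.6] [127.  151.1] 6.3 z 25.3
rib 1380 [460.8 137.2] [14.3 49.6] 5.9 z 54.8
yellow 6988 [459.  134.9] [167.6 192. ] 6.2 z -0.2
c-43-40 1213 [422.3  93.3] [18.1 49.8] 6.5 z 39.0
c-4340 1397 [412.8 172.1] [18.9 50.1] 6.9 z 39.0
c43-40 1418 [508.3 101.5] [18.  50.2] 4.7 z 39.1
c4340 none
6 rows
0, 0.02, -0.06, -0.07, 0, 0.01, 30, 0, 0, 0.42, 0, 0, 0, 30, 0, 0, 0.42, 0, 0, 0, 30, 0, 0, 0.41, 0, 0, 0, 30, 0, 0, 0.15, 0, 0, 0, 30, 0, 0, 0.15, 0, 0, 0, 30
```

Emit:
jog_arm --commands '[0, 0.02, 0, -0.07, 0, 0.02, 30, 0, 0, 0.4, 0, 0, 0, 30, 0, 0, 0.4, 0, 0, 0, 30, 0, 0, 0.36, 0, 0, 0, 30, 0, 0, 0.15, 0, 0, 0, 30, 0, 0, 0.15, 0, 0, 0, 30, 0, 0, 0, 0, 0, 0, 30, 0, 0, 0, 0, 0, 0, 30]'

```text
t: 31.88
tool_pos: [0.5086, 0.1018, 0.0297]
tool_rot: [2.098, 2.337, 0.002]
contact_force: [0.0, -0.9, 0.1]
opening: 0.03
grip_force: 0.0
```

Run:
```python
from h import *
st()
```

```text
t 31.9 pos [508.6 101.8  29.7] yaw 6.2 tilt [ 0.001  0.    -1.   ] open 30.0 grip 0.0 F [ 0.  -0.9  0.1]
```

Emit:
jog_arm --commands '[0, 0, 0.02, 0, 0, 0, 5, 0, 0, 0, 0, 0, 0, 5, 0, 0, 0, 0, 0, 0, 5, 0, 0, 0, 0, 0, 0, 5, 0, 0, 0, 0, 0, 0, 5, 0, 0, 0, 0, 0, 0, 5, 0, 0, -0.1, 0, 0, 0, 5, 0, 0, -0.2, 0, 0, 0, 5, 0, 0, -0.3, 0, 0, 0, 5, 0, 0, -0.4, 0, 0, 0, 5, 0, 0, -0.5, 0, 0, 0, 5, 0, 0, -0.2, 0, 0, 0, 5, 0, 0, 0, 0, 0, 0, 5]'

```text
t: 33.5
tool_pos: [0.5087, 0.1018, 0.1311]
tool_rot: [2.097, 2.337, 0.003]
contact_force: [0.7, 0.2, -0.6]
opening: 0.017
grip_force: 44.0
```

Emit:
jog_arm --commands '[0, 0, 0, 0, 0, -0.91, 5, 0, 0, 0, 0, 0, -0.91, 5, 0, 0, 0, 0, 0, -0.91, 5, 0, 0, 0, 0, 0, -0.91, 5, 0, 0, 0, 0, 0, -0.91, 5, 0, 0, 0, 0, 0, -0.92, 5, 0, 0, 0, 0, 0, -0.92, 5, 0, 0, 0, 0, 0, -0.92, 5, 0, 0, 0, 0, 0, -0.92, 5, 0, 0, 0, 0, 0, -0.92, 5, 0, 0, 0, 0, 0, -0.92, 5, 0, 0, 0, 0, 0, -0.92, 5, 0, 0, 0, 0, 0, -0.92, 5, 0, 0, 0, 0, 0, -0.92, 5, -0.2, -0.05, 0, 0, 0, -0.92, 5, -0.6, -0.1, 0, 0, 0, 0, 5, -0.6, -0.1, 0, 0, 0, 0, 5, -0.6, -0.1, 0, 0, 0, 0, 5, -0.48, -0.1, 0, 0, 0, 0, 5, 0, 0, 0, 0, 0, 0, 5]'

```text
t: 36.0
tool_pos: [0.6537, 0.06, 0.1277]
tool_rot: [-0.139, -3.136, 0.0]
contact_force: [-0.2, 1.1, -0.4]
opening: 0.0164
grip_force: 44.0
```

Run:
```python
from h import *
st()
plan([(655.1,61.5,130,84.9,5,.6),(655.1,61.5,60,84.9,5,.5),(655.1,61.5,24,84.9,5,.2)])
```

```text
t 36.0 pos [653.7  60.  127.7] yaw 84.9 tilt [-0.002  0.    -1.   ] open 16.4 grip 44.0 F [-0.2  1.1 -0.4]
7 rows
-0.02, 0.03, -0.04, 0, -0.02, 0, 5, 0, 0, 0.39, 0, 0, 0, 5, 0, 0, 0.39, 0, 0, 0, 5, 0, 0, 0.39, 0, 0, 0, 5, 0, 0, 0.2, 0, 0, 0, 5, 0, 0, 0.2, 0, 0, 0, 5, 0, 0, 0.2, 0, 0, 0, 5
```

Emit:
jog_arm --commands '[-0.02, 0.02, 0, 0, -0.02, 0, 5, 0, 0, 0.39, 0, 0, 0, 5, 0, 0, 0.39, 0, 0, 0, 5, 0, 0, 0.36, 0, 0, 0, 5, 0, 0, 0.2, 0, 0, 0, 5, 0, 0, 0.2, 0, 0, 0, 5, 0, 0, 0.14, 0, 0, 0, 5, 0, 0, 0.06, 0, 0, 0, 5, 0, 0, 0, 0, 0, 0, 5, 0, 0, 0, 0, 0, 0, 26, 0, 0, 0, 0, 0, 0, 26, 0, 0, 0, 0, 0, 0, 26, 0, 0, -0.2, 0, 0, 0, 26, 0, 0, -0.4, 0, 0, 0, 26, 0, 0, -0.6, 0, 0, 0, 26, 0, 0, -0.6, 0, 0, 0, 26, 0, 0, 0, 0, 0, 0, 26, 0, 0, 0, 0, 0, 0, 26]'

```text
t: 38.25
tool_pos: [0.6545, 0.0618, 0.1333]
tool_rot: [0.138, 3.137, 0.0]
contact_force: [-1.3, 0.4, -1.0]
opening: 0.0259
grip_force: 0.0
```

Run:
```python
from h import *
st(); im=eyes.get_image("wrist"); castlook(wcloud(im),im["z_map"]>0)
plan([(655,61,130,45,30,.9),(413,172,120,6.5,30,.9)])
```

```text
t 38.2 pos [654.5  61.8 133.3] yaw 85.0 tilt [ 0.002 -0.    -1.   ] open 25.9 grip 0.0 F [-1.3  0.4 -1. ]
in box 1196 x -4.0 y -61.0 z [32. 38.]
in box 1099 x -1.0 y 56.0 z [32. 38.]
16 rows
0, 0, 0, 0, 0, 0.87, 30, 0, 0, 0.01, 0, 0, 0.87, 30, 0, 0, 0, 0, 0, 0.87, 30, 0, 0, 0.01, 0, 0, 0.87, 30, -0.01, 0, 0, 0, 0, 0.87, 30, 0, 0, 0.01, 0, 0, 0.88, 30, -0.01, 0, 0, 0, 0, 0.87, 30, 0, 0, 0.01, 0, 0, 0.88, 30, 0.52, -0.19, 0.02, 0, 0, 0.84, 30, 0.5, -0.24, 0.02, 0, 0, 0.84, 30, 0.48, -0.28, 0.02, 0, 0, 0.84, 30, 0.46, -0.32, 0.02, 0, 0, 0.84, 30, 0.43, -0.35, 0.02, 0, 0, 0.84, 30, 0.39, -0.39, 0.02, 0, 0, 0.84, 30, 0.36, -0.42, 0.02, 0, 0, 0.84, 30, 0.33, -0.44, 0.02, 0, 0, 0.84, 30
```

Emit:
jog_arm --commands '[0, 0, 0, 0, 0, 0.87, 30, 0, 0, 0, 0, 0, 0.87, 30, 0, 0, 0, 0, 0, 0.87, 30, 0, 0, 0, 0, 0, 0.87, 30, 0, 0, 0, 0, 0, 0.87, 30, 0, 0, 0, 0, 0, 0.88, 30, 0, 0, 0, 0, 0, 0.87, 30, 0, 0, 0, 0, 0, 0.88, 30, 0.52, -0.19, 0.02, 0, 0, 0.84, 30, 0.5, -0.24, 0.02, 0, 0, 0.84, 30, 0.48, -0.28, 0.02, 0, 0, 0.84, 30, 0.46, -0.32, 0.02, 0, 0, 0.84, 30, 0.43, -0.35, 0.02, 0, 0, 0.84, 30, 0.39, -0.39, 0.02, 0, 0, 0.84, 30, 0.36, -0.42, 0.02, 0, 0, 0.84, 30, 0.33, -0.44, 0.02, 0, 0, 0.84, 30, 0, 0, 0, 0, 0, 0, 30, 0, 0, 0, 0, 0, 0, 30]'

```text
t: 40.55
tool_pos: [0.413, 0.1727, 0.1226]
tool_rot: [2.091, 2.343, 0.001]
contact_force: [1.2, 0.2, 0.1]
opening: 0.0302
grip_force: 0.0
```

Run:
```python
from h import *
st(); mouldlook("w8",(.461,.1375),6.1,"yellow")
plan([(413,172,120,6.5,30,.9),(413,172,45,6.5,30,.5),(413,172,28,6.5,30,.2)])
```

```text
t 40.5 pos [413.  172.7 122.6] yaw 6.5 tilt [ 0.001 -0.    -1.   ] open 30.2 grip 0.0 F [1.2 0.2 0.1]
mould 15051 [460.6 137.2] [126.6 150.9] 6.0 z 25.2
rib 357 [458.8 150. ] [14.1 25.2] 6.5 z 54.8
yellow 4141 [459.4 135.1] [167.6 191.1] 6.4 z -0.2
c-43-40 922 [422.3  93.4] [17.8 50.1] 5.7 z 39.1
c-4340 1355 [412.5 172.3] [17.9 49.7] 7.1 z 39.1
c43-40 none
c4340 none
6 rows
-0.01, -0.01, 0.05, 0.02, 0.01, 0, 30, 0, 0, 0.42, 0, 0, 0, 30, 0, 0, 0.41, 0, 0, 0, 30, 0, 0, 0.42, 0, 0, 0, 30, 0, 0, 0.14, 0, 0, 0, 30, 0, 0, 0.14, 0, 0, 0, 30
```

Emit:
jog_arm --commands '[-0.01, -0.01, 0.04, 0, 0, 0, 30, 0, 0, 0.42, 0, 0, 0, 30, 0, 0, 0.41, 0, 0, 0, 30, 0, 0, 0.41, 0, 0, 0, 30, 0, 0, 0.14, 0, 0, 0, 30, 0, 0, 0.14, 0, 0, 0, 30, 0, 0, 0, 0, 0, 0, 30, 0, 0, 0, 0, 0, 0, 30, 0, 0, 0, 0, 0, 0, 5, 0, 0, 0, 0, 0, 0, 5, 0, 0, 0, 0, 0, 0, 5, 0, 0, 0, 0, 0, 0, 5, 0, 0, 0, 0, 0, 0, 5, 0, 0, 0, 0, 0, 0, 5]'

```text
t: 42.35
tool_pos: [0.4135, 0.1724, 0.0306]
tool_rot: [2.091, 2.341, 0.004]
contact_force: [-0.9, 0.1, 5.6]
opening: 0.0164
grip_force: 46.3
```

Emit:
jog_arm --commands '[0, 0, -0.1, 0, 0, 0, 5, 0, 0, -0.2, 0, 0, 0, 5, 0, 0, -0.3, 0, 0, 0, 5, 0, 0, -0.4, 0, 0, 0, 5, 0, 0, -0.5, 0, 0, 0, 5, 0, 0, -0.2, 0, 0, 0, 5, 0, 0, 0, 0, 0, 0, 5]'

```text
t: 43.22
tool_pos: [0.4129, 0.1723, 0.1324]
tool_rot: [2.091, 2.341, 0.005]
contact_force: [-1.0, 0.7, -0.2]
opening: 0.0165
grip_force: 45.6
```

Emit:
jog_arm --commands '[0, 0, 0, 0, 0, -0.91, 5, 0, 0, 0, 0, 0, -0.91, 5, 0, 0, 0, 0, 0, -0.91, 5, 0, 0, 0, 0, 0, -0.91, 5, 0, 0, 0, 0, 0, -0.91, 5, 0, 0, 0, 0, 0, -0.91, 5, 0, 0, 0, 0, 0, -0.91, 5, 0, 0, 0, 0, 0, -0.91, 5, 0, 0, 0, 0, 0, -0.91, 5, 0, 0, 0, 0, 0, -0.91, 5, 0, 0, 0, 0, 0, -0.91, 5, 0, 0, 0, 0, 0, -0.91, 5, -0.2, 0, 0, 0, 0, -0.91, 5, -0.6, 0, 0, 0, 0, -0.91, 5, -0.7, 0, 0, 0, 0, -0.92, 5, -0.7, 0, 0, 0, 0, 0, 5, -0.7, -0.05, 0, 0, 0, 0, 5, -0.7, -0.05, 0, 0, 0, 0, 5, -0.58, -0.05, 0, 0, 0, 0, 5, 0, 0, 0, 0, 0, 0, 5]'

```text
t: 45.72
tool_pos: [0.6595, 0.1259, 0.1296]
tool_rot: [-0.146, -3.137, 0.001]
contact_force: [-0.3, 0.4, -1.1]
opening: 0.0164
grip_force: 45.5
```

Run:
```python
from h import *
st()
plan([(662.2,141.2,130,84.9,5,.6),(662.2,141.2,60,84.9,5,.5),(662.2,141.2,23,84.9,5,.2)])
```

```text
t 45.7 pos [659.5 125.9 129.6] yaw 84.7 tilt [-0.001 -0.    -1.   ] open 16.4 grip 45.5 F [-0.3  0.4 -1.1]
8 rows
-0.02, 0.26, -0.01, 0, -0.01, -0.04, 5, 0, 0, 0.39, 0, 0, 0, 5, 0, 0, 0.39, 0, 0, 0, 5, 0, 0, 0.39, 0, 0, 0, 5, 0, 0, 0.15, 0, 0, 0, 5, 0, 0, 0.16, 0, 0, 0, 5, 0, 0, 0.15, 0, 0, 0, 5, 0, 0, 0.16, 0, 0, 0, 5
```

Emit:
jog_arm --commands '[-0.02, 0.23, 0, 0, -0.01, -0.04, 5, 0, 0, 0.39, 0, 0, 0, 5, 0, 0, 0.39, 0, 0, 0, 5, 0, 0, 0.36, 0, 0, 0, 5, 0, 0, 0.2, 0, 0, 0, 5, 0, 0, 0.2, 0, 0, 0, 5, 0, 0, 0.12, 0, 0, 0, 5, 0, 0, 0.06, 0, 0, 0, 5, 0, 0, 0, 0, 0, 0, 5, 0, 0, 0, 0, 0, 0, 24, 0, 0, 0, 0, 0, 0, 24, 0, 0, 0, 0, 0, 0, 24, 0, 0, -0.2, 0, 0, 0, 24, 0, 0, -0.4, 0, 0, 0, 24, 0, 0, -0.6, 0, 0, 0, 24, 0, 0, -0.6, 0, 0, 0, 24, 0, 0, 0, 0, 0, 0, 24, 0, 0, 0, 0, 0, 0, 24]'

```text
t: 47.98
tool_pos: [0.6614, 0.1404, 0.1378]
tool_rot: [0.138, 3.134, 0.0]
contact_force: [-0.0, 0.2, 0.5]
opening: 0.024
grip_force: 0.0
```

Run:
```python
from h import *
st(); im=eyes.get_image("wrist"); castlook(wcloud(im),im["z_map"]>0)
plan([(655,125,130,45,30,.9),(422.5,93.4,120,6.2,30,.9)])
```

```text
t 48.0 pos [661.4 140.4 137.8] yaw 85.0 tilt [ 0.004 -0.    -1.   ] open 24.0 grip 0.0 F [-0.   0.2  0.5]
in box 1165 x -3.0 y 18.0 z [32. 38.]
in box 1155 x -3.0 y -58.0 z [32. 38.]
in box 1165 x -2.0 y 59.0 z [32. 38.]
16 rows
0.01, -0.03, 0.01, 0, 0, 0.87, 30, 0.01, -0.03, 0.01, 0, 0, 0.87, 30, 0, -0.04, 0.01, 0, 0, 0.87, 30, 0, -0.03, 0.02, 0, 0, 0.87, 30, 0, -0.04, 0.01, 0, 0, 0.87, 30, -0.01, -0.03, 0.02, 0, 0.01, 0.88, 30, -0.01, -0.03, 0.01, 0.01, 0, 0.87, 30, -0.01, -0.04, 0.02, 0, 0.01, 0.88, 30, 0.3, -0.39, 0.02, 0, 0, 0.85, 30, 0.26, -0.41, 0.02, 0, 0, 0.85, 30, 0.23, -0.43, 0.02, 0, 0, 0.84, 30, 0.19, -0.45, 0.02, 0, 0, 0.85, 30, 0.15, -0.47, 0.02, 0, 0, 0.84, 30, 0.11, -0.48, 0.02, 0, 0, 0.85, 30, 0.07, -0.48, 0.02, 0, 0, 0.84, 30, 0.02, -0.48, 0.03, 0, 0, 0.85, 30
```

Emit:
jog_arm --commands '[0.01, -0.03, 0.01, 0, 0, 0.87, 30, 0.01, -0.03, 0.01, 0, 0, 0.87, 30, 0, -0.04, 0.01, 0, 0, 0.87, 30, 0, -0.03, 0.02, 0, 0, 0.87, 30, 0, -0.04, 0.01, 0, 0, 0.87, 30, -0.01, -0.03, 0.02, 0, 0.01, 0.88, 30, -0.01, -0.03, 0.01, 0.01, 0, 0.87, 30, -0.01, -0.04, 0.02, 0, 0.01, 0.88, 30, 0.3, -0.39, 0.02, 0, 0, 0.85, 30, 0.26, -0.41, 0.02, 0, 0, 0.85, 30, 0.23, -0.43, 0.02, 0, 0, 0.84, 30, 0.19, -0.45, 0.02, 0, 0, 0.85, 30, 0.15, -0.47, 0.02, 0, 0, 0.84, 30, 0.11, -0.48, 0.02, 0, 0, 0.85, 30, 0.07, -0.48, 0.02, 0, 0, 0.84, 30, 0.02, -0.48, 0.03, 0, 0, 0.85, 30, 0, 0, 0, 0, 0, 0, 30, 0, 0, 0, 0, 0, 0, 30]'

```text
t: 50.28
tool_pos: [0.4236, 0.0935, 0.1196]
tool_rot: [2.097, 2.339, 0.001]
contact_force: [1.0, 0.0, -0.5]
opening: 0.0297
grip_force: 0.0
```

Run:
```python
from h import *
st(); mouldlook("w9",(.461,.1375),6.1,"yellow")
plan([(422.3,93.4,120,6.2,30,.9),(422.3,93.4,45,6.2,30,.5),(422.3,93.4,28,6.2,30,.2)])
```

```text
t 50.3 pos [423.6  93.5 119.6] yaw 6.2 tilt [ 0.001  0.    -1.   ] open 29.7 grip 0.0 F [ 1.   0.  -0.5]
mould 21835 [460.5 136.8] [126.9 151. ] 6.4 z 25.2
rib 1346 [460.1 137.3] [14.6 49.3] 6.7 z 54.9
yellow 6442 [459.4 135.3] [167.3 191. ] 6.2 z -0.2
c-43-40 1352 [422.3  92.5] [17.8 51. ] 6.6 z 39.1
c-4340 none
c43-40 none
c4340 none
6 rows
0, -0.03, 0, 0.01, 0, 0, 30, 0, 0, 0.42, 0, 0, 0, 30, 0, 0, 0.41, 0, 0, 0, 30, 0, 0, 0.42, 0, 0, 0, 30, 0, 0, 0.14, 0, 0, 0, 30, 0, 0, 0.14, 0, 0, 0, 30
```

Emit:
jog_arm --commands '[-0.01, -0.02, 0, 0, 0, 0, 30, 0, 0, 0.42, 0, 0, 0, 30, 0, 0, 0.41, 0, 0, 0, 30, 0, 0, 0.42, 0, 0, 0, 30, 0, 0, 0.14, 0, 0, 0, 30, 0, 0, 0.14, 0, 0, 0, 30, 0, 0, 0, 0, 0, 0, 30, 0, 0, 0, 0, 0, 0, 30, 0, 0, 0, 0, 0, 0, 5, 0, 0, 0, 0, 0, 0, 5, 0, 0, 0, 0, 0, 0, 5, 0, 0, 0, 0, 0, 0, 5, 0, 0, 0, 0, 0, 0, 5, 0, 0, 0, 0, 0, 0, 5]'

```text
t: 52.08
tool_pos: [0.4232, 0.0929, 0.0291]
tool_rot: [2.097, 2.337, 0.003]
contact_force: [-0.9, -0.2, 6.1]
opening: 0.0164
grip_force: 46.5
```

Emit:
jog_arm --commands '[0, 0, -0.1, 0, 0, 0, 5, 0, 0, -0.2, 0, 0, 0, 5, 0, 0, -0.3, 0, 0, 0, 5, 0, 0, -0.4, 0, 0, 0, 5, 0, 0, -0.5, 0, 0, 0, 5, 0, 0, -0.2, 0, 0, 0, 5, 0, 0, 0, 0, 0, 0, 5]'

```text
t: 52.95
tool_pos: [0.4226, 0.0928, 0.1309]
tool_rot: [2.097, 2.337, 0.003]
contact_force: [0.1, -0.1, -0.4]
opening: 0.016
grip_force: 45.8
```

Emit:
jog_arm --commands '[0, 0, 0, 0, 0, -0.91, 5, 0, 0, 0, 0, 0, -0.91, 5, 0, 0, 0, 0, 0, -0.91, 5, 0, 0, 0, 0, 0, -0.91, 5, 0, 0, 0, 0, 0, -0.91, 5, 0, 0, 0, 0, 0, -0.92, 5, 0, 0, 0, 0, 0, -0.92, 5, 0, 0, 0, 0, 0, -0.92, 5, 0, 0, 0, 0, 0, -0.92, 5, 0, 0, 0, 0, 0, -0.92, 5, 0, 0, 0, 0, 0, -0.92, 5, 0, 0, 0, 0, 0, -0.92, 5, 0, 0, 0, 0, 0, -0.92, 5, 0, 0, 0, 0, 0, -0.92, 5, 0, 0, 0, 0, 0, -0.92, 5, 0, 0, 0, 0, 0, 0, 5]'

```text
t: 54.95
tool_pos: [0.4211, 0.0927, 0.1285]
tool_rot: [-0.14, -3.136, -0.0]
contact_force: [0.3, -0.6, -0.4]
opening: 0.017
grip_force: 45.8
```

Emit:
jog_arm --commands '[-0.4, 0.07, 0, 0, 0, 0, 5, -0.7, 0.08, 0, 0, 0, 0, 5, -0.8, 0.08, 0, 0, 0, 0, 5, -0.8, 0.08, 0, 0, 0, 0, 5, -0.7, 0.08, 0, 0, 0, 0, 5, -0.51, 0.08, 0, 0, 0, 0, 5, 0, 0, 0, 0, 0, 0, 5, 0, 0, 0, 0, 0, 0, 5]'

```text
t: 55.95
tool_pos: [0.6573, 0.1003, 0.1291]
tool_rot: [-0.139, -3.137, -0.0]
contact_force: [-0.1, -0.1, -1.7]
opening: 0.0167
grip_force: 45.8
```

Run:
```python
from h import *
st()
plan([(658.5,100.4,130,84.9,5,.6),(658.5,100.4,60,84.9,5,.5),(658.5,100.4,24,84.9,5,.2)])
```

```text
t 56.0 pos [657.3 100.3 129.1] yaw 84.9 tilt [-0.001  0.    -1.   ] open 16.7 grip 45.8 F [-0.1 -0.1 -1.7]
8 rows
-0.02, 0, -0.01, 0, -0.01, 0, 5, 0, 0, 0.39, 0, 0, 0, 5, 0, 0, 0.39, 0, 0, 0, 5, 0, 0, 0.38, 0, 0, 0, 5, 0, 0, 0.15, 0, 0, 0, 5, 0, 0, 0.15, 0, 0, 0, 5, 0, 0, 0.15, 0, 0, 0, 5, 0, 0, 0.15, 0, 0, 0, 5
```

Emit:
jog_arm --commands '[-0.02, 0, 0, 0, -0.01, 0, 5, 0, 0, 0.39, 0, 0, 0, 5, 0, 0, 0.39, 0, 0, 0, 5, 0, 0, 0.36, 0, 0, 0, 5, 0, 0, 0.2, 0, 0, 0, 5, 0, 0, 0.2, 0, 0, 0, 5, 0, 0, 0.12, 0, 0, 0, 5, 0, 0, 0.06, 0, 0, 0, 5, 0, 0, 0, 0, 0, 0, 5, 0, 0, 0, 0, 0, 0, 24, 0, 0, 0, 0, 0, 0, 24, 0, 0, 0, 0, 0, 0, 24, 0, 0, -0.2, 0, 0, 0, 24, 0, 0, -0.4, 0, 0, 0, 24, 0, 0, -0.6, 0, 0, 0, 24, 0, 0, -0.6, 0, 0, 0, 24, 0, 0, -0.8, 0, 0, 0, 24, 0, 0, 0, 0, 0, 0, 24, 0, 0, 0, 0, 0, 0, 24]'

```text
t: 58.32
tool_pos: [0.6594, 0.1002, 0.1837]
tool_rot: [0.138, 3.136, 0.001]
contact_force: [-1.0, 0.2, -0.6]
opening: 0.0237
grip_force: 0.0
```

Run:
```python
from h import *
st(); im,P,H,S,V,ok=wlook("w10"); castlook(P,ok); boxlook(P,ok)
s=eyes.get_image("scene"); measure("scene",s,["mould"])
plan([(646,-157,220,6,45,.85)])
```

```text
t 58.3 pos [659.4 100.2 183.7] yaw 85.0 tilt [ 0.003  0.    -1.   ] open 23.7 grip 0.0 F [-1.   0.2 -0.6]
in box 890 x -3.0 y -60.0 z [32. 38.]
in box 875 x -2.0 y -21.0 z [32. 38.]
in box 847 x -3.0 y 17.0 z [32. 38.]
in box 846 x -2.0 y 58.0 z [32. 38.]
boxrim 3466 [659.8 121.1] [201.   87.4] 84.8 z 53.8
scene mould 438 [467.1 116.1] [133.  110.1] 5.0 mean [471.2 102.7  24.2]
17 rows
-0.01, -0.25, -0.04, 0, 0, 0.81, 45, -0.03, -0.25, -0.04, 0, 0, 0.81, 45, -0.05, -0.25, -0.04, 0, 0, 0.81, 45, -0.07, -0.24, -0.04, 0, 0, 0.81, 45, -0.09, -0.24, -0.04, 0, 0, 0.81, 45, -0.11, -0.23, -0.04, 0, 0, 0.81, 45, -0.13, -0.22, -0.04, 0, 0, 0.81, 45, -0.14, -0.21, -0.04, 0, 0, 0.81, 45, -0.16, -0.19, -0.04, 0, 0, 0.81, 45, -0.18, -0.18, -0.04, 0, 0, 0.81, 45, -0.19, -0.17, -0.03, 0, 0, 0.81, 45, -0.2, -0.15, -0.04, 0, 0, 0.81, 45, -0.21, -0.13, -0.03, 0, 0, 0.81, 45, -0.22, -0.12, -0.04, 0, 0, 0.81, 45, -0.23, -0.1, -0.03, 0, 0, 0.81, 45, -0.24, -0.08, -0.04, 0, 0, 0.82, 45, -0.25, -0.05, -0.03, -0.01, 0, 0.81, 45
```

View pics/w10.png

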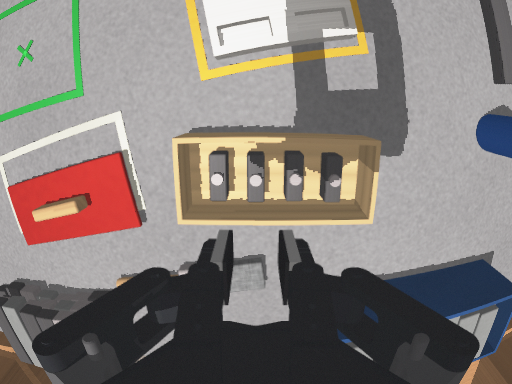

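All four castings lie in a row in the box (px 217 to 331, 180). The lid, at (75,200), has been knocked off the white outline towards +x, so I'll re-measure it.

Emit:
jog_arm --commands '[-0.01, -0.25, -0.04, 0, 0, 0.81, 45, -0.03, -0.25, -0.04, 0, 0, 0.81, 45, -0.05, -0.25, -0.04, 0, 0, 0.81, 45, -0.07, -0.24, -0.04, 0, 0, 0.81, 45, -0.09, -0.24, -0.04, 0, 0, 0.81, 45, -0.11, -0.23, -0.04, 0, 0, 0.81, 45, -0.13, -0.22, -0.04, 0, 0, 0.81, 45, -0.14, -0.21, -0.04, 0, 0, 0.81, 45, -0.16, -0.19, -0.04, 0, 0, 0.81, 45, -0.18, -0.18, -0.04, 0, 0, 0.81, 45, -0.19, -0.17, -0.03, 0, 0, 0.81, 45, -0.2, -0.15, -0.04, 0, 0, 0.81, 45, -0.21, -0.13, -0.03, 0, 0, 0.81, 45, -0.22, -0.12, -0.04, 0, 0, 0.81, 45, -0.23, -0.1, -0.03, 0, 0, 0.81, 45, -0.24, -0.08, -0.04, 0, 0, 0.82, 45, -0.25, -0.05, -0.03, -0.01, 0, 0.81, 45, 0, 0, 0, 0, 0, 0, 45, 0, 0, 0, 0, 0, 0, 45]'

```text
t: 60.8
tool_pos: [0.6465, -0.1564, 0.2202]
tool_rot: [-2.1, -2.336, -0.003]
contact_force: [0.3, -0.5, 0.2]
opening: 0.0448
grip_force: 0.0
```

Run:
```python
from h import *
st(); lidlook("w11",(.68,-.157),.008)
s=eyes.get_image("side"); np.savez("s2.npz",**s); measure("side",s,["mould"])
P=cloud(s)
hsv=cv2.cvtColor(s["image"],cv2.COLOR_RGB2HSV).astype(int)
m=((hsv[...,0]<8)|(hsv[...,0]>172))&(hsv[...,1]>120)&(P[...,2]>.005)&(P[...,2]<.03)&(abs(P[...,0]-.68)<.15)&(abs(P[...,1]+.16)<.15)
box_of(P,m,"side lid")
```

```text
t 60.8 pos [ 646.5 -156.4  220.2] yaw 6.1 tilt [ 0.001  0.001 -1.   ] open 44.8 grip 0.0 F [ 0.3 -0.5  0.2]
lid top 11101 [ 674.3 -148.7] [ 91.7 204.3] 6.2 z 15.1
handle 973 [ 674.3 -148.8] [15.6 78.7] 6.8 z 40.7
side mould 632 [461.6 136.2] [126.1 155.3] 6.3 mean [465.2 135.6  26.5]
side lid 1297 [ 674.4 -149.7] [ 91.5 211.6] 6.0 z 17.0
```

View pics/w11.png

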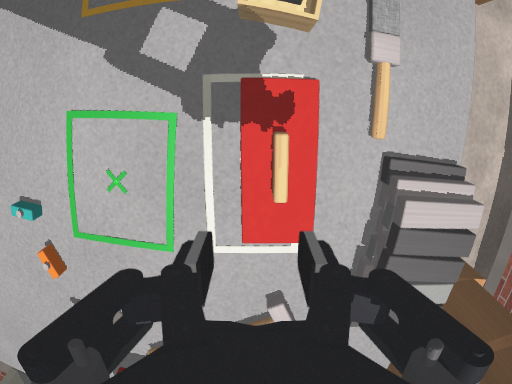

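The lid lies free at px (280,160), clear of the brush and the mallet. Pick it up.

Run:
```python
from h import *
plan([(674.6,-149,180,6.3,45,.6),(674.6,-149,45,6.3,45,.5),(674.6,-149,23,6.3,45,.2)])
```

```text
9 rows
0.03, 0.24, 0.34, 0.01, 0, -0.02, 45, 0.04, 0.23, 0.34, 0.01, -0.01, -0.02, 45, 0, 0, 0.45, 0, 0, 0, 45, 0, 0, 0.45, 0, 0, 0, 45, 0, 0, 0.45, 0, 0, 0, 45, 0, 0, 0.45, 0, 0, 0, 45, 0, 0, 0.45, 0, 0, 0, 45, 0, 0, 0.18, 0, 0, 0, 45, 0, 0, 0.19, 0, 0, 0, 45
```

Emit:
jog_arm --commands '[0.03, 0.24, 0.34, 0.01, 0, -0.02, 45, 0.04, 0.23, 0.34, 0.01, -0.01, -0.02, 45, 0, 0, 0.45, 0, 0, 0, 45, 0, 0, 0.45, 0, 0, 0, 45, 0, 0, 0.45, 0, 0, 0, 45, 0, 0, 0.45, 0, 0, 0, 45, 0, 0, 0.45, 0, 0, 0, 45, 0, 0, 0.18, 0, 0, 0, 45, 0, 0, 0.15, 0, 0, 0, 45, 0, 0, 0, 0, 0, 0, 45, 0, 0, 0, 0, 0, 0, 45, 0, 0, 0, 0, 0, 0, 5, 0, 0, 0, 0, 0, 0, 5, 0, 0, 0, 0, 0, 0, 5, 0, 0, 0, 0, 0, 0, 5, 0, 0, 0, 0, 0, 0, 5, 0, 0, 0, 0, 0, 0, 5, 0, 0, 0, 0, 0, 0, 5]' --newtons 60

```text
t: 63.15
tool_pos: [0.6756, -0.1502, 0.027]
tool_rot: [2.095, 2.337, 0.001]
contact_force: [-0.3, -0.9, 5.9]
opening: 0.0143
grip_force: 63.4
```

Run:
```python
from h import *
st()
p=np.array(ctrl.get_obs()["tool_pos"])*1000
plan([(p[0],p[1],150,6.3,5,.3),(659.8,121.2,150,-5.1,5,.45)])
```

```text
t 63.1 pos [ 675.6 -150.2   27. ] yaw 6.2 tilt [ 0.003 -0.001 -1.   ] open 14.3 grip 63.4 F [-0.3 -0.9  5.9]
18 rows
0, 0, -0.29, 0, 0, 0, 5, 0, 0, -0.29, 0, 0, 0, 5, 0, 0, -0.29, 0.01, 0, 0, 5, 0, 0, -0.29, 0, 0, 0, 5, 0, 0, -0.3, 0.01, 0.01, 0, 5, 0, 0, -0.29, 0, 0, 0, 5, 0, 0, -0.3, 0.01, 0.01, -0.01, 5, 0.41, 0.02, 0, 0, 0, 0.18, 5, 0.41, 0.01, 0, 0, 0, 0.18, 5, 0.41, 0.01, 0, 0, 0, 0.18, 5, 0.41, 0, 0, 0, 0, 0.18, 5, 0.41, -0.01, 0, 0, 0, 0.18, 5, 0.41, -0.01, 0, 0, 0, 0.18, 5, 0.41, -0.02, 0, 0, 0, 0.18, 5, 0.41, -0.03, 0, 0, 0, 0.18, 5, 0.41, -0.04, 0, 0, 0, 0.18, 5, 0.41, -0.05, 0, 0, 0, 0.19, 5, 0.42, -0.05, 0, -0.01, 0, 0.18, 5
```

Emit:
jog_arm --commands '[0, 0, -0.15, 0, 0, 0, 5, 0, 0, -0.29, 0, 0, 0, 5, 0, 0, -0.29, 0.01, 0, 0, 5, 0, 0, -0.29, 0, 0, 0, 5, 0, 0, -0.3, 0.01, 0.01, 0, 5, 0, 0, -0.29, 0, 0, 0, 5, 0, 0, -0.4, 0.01, 0.01, -0.01, 5, 0.2, 0, 0, 0, 0, 0, 5, 0.41, 0.02, 0, 0, 0, 0.18, 5, 0.41, 0.01, 0, 0, 0, 0.18, 5, 0.41, 0.01, 0, 0, 0, 0.18, 5, 0.41, 0, 0, 0, 0, 0.18, 5, 0.41, -0.01, 0, 0, 0, 0.18, 5, 0.41, -0.01, 0, 0, 0, 0.18, 5, 0.41, -0.02, 0, 0, 0, 0.18, 5, 0.41, -0.03, 0, 0, 0, 0.18, 5, 0.41, -0.04, 0, 0, 0, 0.18, 5, 0.41, -0.05, 0, 0, 0, 0.19, 5, 0.2, -0.05, 0, -0.01, 0, 0.18, 5, 0, 0, 0, 0, 0, 0, 5]'

```text
t: 65.65
tool_pos: [0.6563, 0.1211, 0.146]
tool_rot: [-2.315, -2.121, 0.002]
contact_force: [-0.0, -0.5, -0.5]
opening: 0.0144
grip_force: 62.5
```

Run:
```python
from h import *
st(); im,P,H,S,V,ok=wlook("w12"); Z=P[...,2]
o=ctrl.get_obs()["tool_pos"]; zt=o[2]-.027
n=ok&(abs(P[...,0]-o[0])<.08)&(abs(P[...,1]-o[1])<.13)&((H<8)|(H>170))&(S>110)
print(np.round(np.percentile(Z[n],[5,50,95])*1000,1)); box_of(P,n&(abs(Z-zt-.015)<.01),"held lid")
plan([(660.2,120.2,150,-5.1,5,.45),(660.2,120.2,82,-5.1,5,.4),(660.2,120.2,75,-5.1,5,.05)])
```

```text
t 65.7 pos [656.3 121.1 146. ] yaw -5.0 tilt [-0.002  0.    -1.   ] open 14.4 grip 62.5 F [-0.  -0.5 -0.5]
[133.  134.1 135.2]
held lid 32116 [657.9 139.9] [171.  92.] 84.8 z 134.1
7 rows
0, 0.06, -0.06, -0.02, 0, 0.01, 5, 0, 0, 0.38, 0, 0, 0, 5, 0, 0, 0.38, 0, 0, 0, 5, 0, 0, 0.37, 0, 0, 0, 5, 0, 0, 0.04, 0, 0, 0, 5, 0, 0, 0.04, 0, 0, 0, 5, 0, 0, 0.04, 0, 0, 0, 5
```

Emit:
jog_arm --commands '[-0.015, 0.06, 0, -0.02, 0, 0.01, 5, 0, 0, 0.37, 0, 0, 0, 5, 0, 0, 0.38, 0, 0, 0, 5, 0, 0, 0.2, 0, 0, 0, 5, 0, 0, 0.05, 0, 0, 0, 5, 0, 0, 0, 0, 0, 0, 5, 0, 0, 0, 0, 0, 0, 5]'

```text
t: 66.58
tool_pos: [0.6614, 0.1192, 0.0879]
tool_rot: [2.318, 2.118, 0.004]
contact_force: [0.1, -0.2, -1.8]
opening: 0.0142
grip_force: 62.4
```

Run:
```python
from h import *
st()
```

```text
t 66.6 pos [661.4 119.2  87.9] yaw -5.2 tilt [ 0.003  0.001 -1.   ] open 14.2 grip 62.4 F [ 0.1 -0.2 -1.8]
```

Emit:
jog_arm --commands '[0.015, -0.015, 0.05, 0, 0, 0, 5, 0, 0, 0.06, 0, 0, 0, 5, 0, 0, 0.05, 0, 0, 0, 5, 0, 0, 0.05, 0, 0, 0, 5, 0, 0, 0.02, 0, 0, 0, 5, 0, 0, 0, 0, 0, 0, 5]'

```text
t: 67.32
tool_pos: [0.66, 0.1201, 0.074]
tool_rot: [2.319, 2.119, 0.002]
contact_force: [-3.7, -0.9, 4.4]
opening: 0.0142
grip_force: 63.3
```

Run:
```python
from h import *
st()
```

```text
t 67.3 pos [660.  120.1  74. ] yaw -5.2 tilt [ 0.001  0.    -1.   ] open 14.2 grip 63.3 F [-3.7 -0.9  4.4]
```

Seated height reached with light contact. Release and look.

Emit:
jog_arm --commands '[0, 0, 0, 0, 0, 0, 45, 0, 0, 0, 0, 0, 0, 45, 0, 0, 0, 0, 0, 0, 45, 0, 0, 0, 0, 0, 0, 45, 0, 0, -0.3, 0, 0, 0, 45, 0, 0, -0.5, 0, 0, 0, 45, 0, 0, -0.7, 0, 0, 0, 45, 0, 0, -0.9, 0, 0, 0, 45, 0, 0, -0.4, 0, 0, 0, 45, 0, 0, 0, 0, 0, 0, 45, 0, 0, 0, 0, 0, 0, 45]'

```text
t: 68.7
tool_pos: [0.659, 0.12, 0.2398]
tool_rot: [-2.318, -2.119, 0.001]
contact_force: [-0.4, 0.4, -0.6]
opening: 0.045
grip_force: 0.0
```

Run:
```python
from h import *
st(); lidlook("w13",(.66,.121),.055)
im=dict(np.load("w13.npz")); P=wcloud(im); hsv=cv2.cvtColor(im["image"],cv2.COLOR_RGB2HSV); m=((hsv[...,0]<8)|(hsv[...,0]>170))&(hsv[...,1]>110)&(abs(P[...,2]-.063)<.02)&(abs(P[...,0]-.66)<.06)&(abs(P[...,1]-.12)<.12)
p=P[m]; A=np.c_[p[:,:2]-p[:,:2].mean(0),np.ones(len(p))]; print("plane",np.linalg.lstsq(A,p[:,2],rcond=None)[0])
s=eyes.get_image("scene"); measure("scene",s,["mould"]); s=eyes.get_image("side"); measure("side",s,["mould"])
plan([(460.5,137,200,6.1,40,.8)])
```

```text
t 68.7 pos [659.  120.  239.8] yaw -5.2 tilt [-0.001  0.    -1.   ] open 45.0 grip 0.0 F [-0.4  0.4 -0.6]
lid top 13169 [660.  121.3] [205.1  91.7] 84.7 z 62.0
handle 1176 [660.1 121.2] [79.1 15.5] 84.5 z 87.8
plane [ 0.00025678 -0.00093877  0.06204919]
scene mould 557 [463.3 128.5] [133.9 138.7] 7.8 mean [470.5 117.3  24.3]
side mould 614 [462.5 127.8] [126.3 142.5] 6.1 mean [462.2 111.9  26.1]
5 rows
0, -0.66, 0.13, -0.01, 0, -0.39, 40, 0.02, -0.66, 0.13, -0.01, 0, -0.39, 40, 0.05, -0.66, 0.13, 0, 0, -0.4, 40, 0.08, -0.66, 0.13, -0.01, 0, -0.39, 40, 0.1, -0.66, 0.13, 0, 0, -0.4, 40
```

Lid is seated level and centred. On to the mould.

Emit:
jog_arm --commands '[0, -0.66, 0.13, -0.01, 0, -0.39, 40, 0.02, -0.66, 0.13, -0.01, 0, -0.39, 40, 0.05, -0.66, 0.13, 0, 0, -0.4, 40, 0.08, -0.66, 0.13, -0.01, 0, -0.39, 40, 0.1, -0.66, 0.13, 0, 0, -0.4, 40, 0, 0, 0, 0, 0, 0, 40, 0, 0, 0, 0, 0, 0, 40]'

```text
t: 69.72
tool_pos: [0.4619, 0.1373, 0.2013]
tool_rot: [2.098, 2.335, 0.005]
contact_force: [0.3, -0.7, -0.4]
opening: 0.0402
grip_force: 0.0
```

Run:
```python
from h import *
st(); mouldlook("w14",(.461,.1375),6.1,"yellow")
plan([(460.7,137.2,180,6.2,40,.8),(460.7,137.2,75,6.2,40,.5),(460.7,137.2,33,6.2,40,.2)])
```

```text
t 69.7 pos [461.9 137.3 201.3] yaw 6.1 tilt [ 0.004  0.    -1.   ] open 40.2 grip 0.0 F [ 0.3 -0.7 -0.4]
mould 11273 [460.1 136.7] [126.6 150.4] 6.1 z 25.1
rib 684 [460.4 137. ] [13.3 50.6] 6.3 z 54.9
yellow 4231 [459.2 134.9] [167.5 191.7] 6.1 z -0.2
c-43-40 none
c-4340 none
c43-40 none
c4340 none
9 rows
0, -0.03, 0.36, 0.04, 0, -0.02, 40, 0, 0, 0.44, 0, 0, 0, 40, 0, 0, 0.44, 0, 0, 0, 40, 0, 0, 0.44, 0, 0, 0, 40, 0, 0, 0.43, 0, 0, 0, 40, 0, 0, 0.18, 0, 0, 0, 40, 0, 0, 0.17, 0, 0, 0, 40, 0, 0, 0.18, 0, 0, 0, 40, 0, 0, 0.17, 0, 0, 0, 40
```

Emit:
jog_arm --commands '[0, -0.02, 0.36, 0.02, 0, 0, 40, 0, 0, 0.44, 0, 0, 0, 40, 0, 0, 0.44, 0, 0, 0, 40, 0, 0, 0.44, 0, 0, 0, 40, 0, 0, 0.43, 0, 0, 0, 40, 0, 0, 0.18, 0, 0, 0, 40, 0, 0, 0.17, 0, 0, 0, 40, 0, 0, 0.18, 0, 0, 0, 40, 0, 0, 0.17, 0, 0, 0, 40, 0, 0, 0, 0, 0, 0, 40, 0, 0, 0, 0, 0, 0, 40, 0, 0, 0, 0, 0, 0, 5, 0, 0, 0, 0, 0, 0, 5, 0, 0, 0, 0, 0, 0, 5, 0, 0, 0, 0, 0, 0, 5, 0, 0, 0, 0, 0, 0, 5, 0, 0, 0, 0, 0, 0, 5, 0, 0, 0, 0, 0, 0, 5]' --newtons 50

```text
t: 72.03
tool_pos: [0.4612, 0.1373, 0.0336]
tool_rot: [2.098, 2.336, 0.003]
contact_force: [-2.4, -0.4, 4.7]
opening: 0.0129
grip_force: 52.3
```

Run:
```python
from h import *
st()
p=np.array(ctrl.get_obs()["tool_pos"])*1000
plan([(461.8,-194.5,p[2],0.6,5,.28)])
```

```text
t 72.0 pos [461.2 137.3  33.6] yaw 6.1 tilt [ 0.002  0.    -1.   ] open 12.9 grip 52.3 F [-2.4 -0.4  4.7]
20 rows
-0.27, -0.03, 0, 0, 0, 0.05, 5, -0.28, -0.03, 0, 0, 0, 0.05, 5, -0.28, -0.03, 0, 0, 0, 0.05, 5, -0.28, -0.02, 0, 0, 0, 0.05, 5, -0.27, -0.02, 0, 0, 0, 0.05, 5, -0.28, -0.02, 0, 0, 0, 0.05, 5, -0.28, -0.02, 0, 0, 0, 0.05, 5, -0.27, -0.02, 0, 0, 0, 0.05, 5, -0.28, -0.02, 0, 0, 0, 0.05, 5, -0.28, -0.02, 0, 0, 0, 0.05, 5, -0.27, -0.02, 0, 0, 0, 0.05, 5, -0.28, -0.01, 0, 0, 0, 0.05, 5, -0.27, -0.01, 0, 0, 0, 0.05, 5, -0.28, -0.01, 0, 0, 0, 0.05, 5, -0.27, -0.01, 0, 0, 0, 0.04, 5, -0.28, -0.01, 0, 0, 0, 0.05, 5, -0.27, -0.01, 0, 0.01, 0, 0.04, 5, -0.28, -0.01, 0, 0, 0, 0.05, 5, -0.27, 0, 0, 0.01, 0, 0.04, 5, -0.28, 0, 0, 0, 0, 0.05, 5
```

Emit:
jog_arm --commands '[-0.12, -0.01, 0, 0, 0, 0, 5, -0.28, -0.03, 0, 0, 0, 0.05, 5, -0.28, -0.03, 0, 0, 0, 0.05, 5, -0.28, -0.03, 0, 0, 0, 0.05, 5, -0.27, -0.02, 0, 0, 0, 0.05, 5, -0.28, -0.02, 0, 0, 0, 0.05, 5, -0.28, -0.02, 0, 0, 0, 0.05, 5, -0.27, -0.02, 0, 0, 0, 0.05, 5, -0.28, -0.02, 0, 0, 0, 0.05, 5, -0.28, -0.02, 0, 0, 0, 0.05, 5, -0.27, -0.02, 0, 0, 0, 0.05, 5, -0.28, -0.02, 0, 0, 0, 0.05, 5, -0.27, -0.01, 0, 0, 0, 0.05, 5, -0.28, -0.01, 0, 0, 0, 0.05, 5, -0.27, -0.01, 0, 0, 0, 0.05, 5, -0.28, -0.01, 0, 0, 0, 0.05, 5, -0.27, -0.01, 0, 0, 0, 0.05, 5, -0.15, -0.01, 0, 0, 0, 0.05, 5, 0, 0, 0, 0, 0, 0, 5]'

```text
t: 74.4
tool_pos: [0.4618, -0.1456, 0.0336]
tool_rot: [2.196, 2.243, 0.004]
contact_force: [0.5, 0.6, 5.0]
opening: 0.0133
grip_force: 52.2
```

Run:
```python
from h import *
st()
s=eyes.get_image("scene"); measure("scene",s,["mould"]); s=eyes.get_image("side"); measure("side",s,["mould"])
p=np.array(ctrl.get_obs()["tool_pos"])*1000
plan([(461.8,-194.5,p[2],0.6,5,.2)])
```

```text
t 74.4 pos [ 461.8 -145.6   33.6] yaw 1.2 tilt [ 0.003 -0.    -1.   ] open 13.3 grip 52.2 F [0.5 0.6 5. ]
scene mould 582 [ 464.5 -145.3] [135.3 151. ] 1.4 mean [ 482.  -164.    24.4]
side mould 844 [ 462.6 -147.3] [126.1 154.8] 1.4 mean [ 467.7 -177.5   26. ]
5 rows
-0.16, 0, 0, 0.01, 0, 0.02, 5, -0.16, 0, 0, 0.01, 0, 0.02, 5, -0.16, -0.01, 0, 0, 0, 0.02, 5, -0.17, 0, 0, 0.01, 0.01, 0.03, 5, -0.16, 0, 0, 0, 0, 0.02, 5
```

Emit:
jog_arm --commands '[-0.16, 0, 0, 0, 0, 0.02, 5, -0.16, 0, 0, 0, 0, 0.02, 5, -0.16, 0, 0, 0, 0, 0.02, 5, -0.17, 0, 0, 0, 0, 0.03, 5, -0.16, 0, 0, 0, 0, 0.02, 5, 0, 0, 0, 0, 0, 0, 5, 0, 0, 0, 0, 0, 0, 5, 0, 0, 0, 0, 0, 0, 40, 0, 0, 0, 0, 0, 0, 40, 0, 0, 0, 0, 0, 0, 40, 0, 0, 0, 0, 0, 0, 40, 0, 0, -0.3, 0, 0, 0, 40, 0, 0, -0.5, 0, 0, 0, 40, 0, 0, -0.8, 0, 0, 0, 40, 0, 0, -0.9, 0, 0, 0, 40, 0, 0, -0.5, 0, 0, 0, 40, 0, 0, 0, 0, 0, 0, 40]'

```text
t: 76.62
tool_pos: [0.4635, -0.1946, 0.2179]
tool_rot: [2.202, 2.227, 0.005]
contact_force: [-0.4, 0.2, -0.4]
opening: 0.04
grip_force: 0.0
```

Run:
```python
from h import *
st(); mouldlook("w15",(.4618,-.1945),.6,"green")
s=eyes.get_image("side"); measure("side",s,["mould","lid"]); cv2.imwrite("pics/s3.png",cv2.resize(s["image"][...,::-1],(800,600)))
s=eyes.get_image("scene"); measure("scene",s,["mould","lid"])
```

```text
t 76.6 pos [ 463.5 -194.6  217.9] yaw 0.6 tilt [ 0.009 -0.004 -1.   ] open 40.0 grip 0.0 F [-0.4  0.2 -0.4]
mould 10459 [ 462.1 -194.3] [127.  150.4] 0.4 z 25.1
rib 601 [ 462.2 -193.1] [12.9 49.4] 0.7 z 54.9
green 3797 [ 460.8 -194.8] [166.8 190. ] 0.7 z -0.1
c-43-40 none
c-4340 none
c43-40 none
c4340 none
side mould 1158 [ 463.3 -194.9] [126.1 158.3] 0.9 mean [ 464.9 -213.3   26.1]
side lid 4316 [ 395.5 -157.1] [117.5 238.1] 58.8 mean [ 408.9 -183.8  510.9]
scene mould 705 [ 464.3 -194.1] [132.4 148.4] 0.5 mean [ 476.3 -205.4   24.4]
scene lid 3122 [ 391.1 -142.4] [123.  267.1] 57.7 mean [ 434.3 -167.6  507. ]
```

View pics/s3.png

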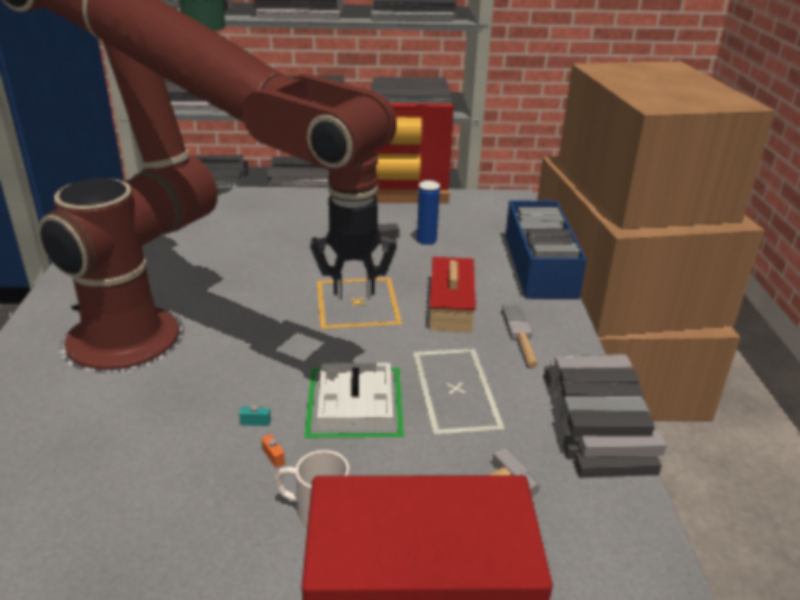

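The empty mould is square in green (px 355,400), the lid is fully on the box (452,285), and the gripper is clear. Handing in.

```bash
python3 -c "
from station import job
print(job.finish_job())"
```

```text
the job is handed in; nothing more can be done
None
```

The job is handed in, though the hand-in gave no verdict back: all four castings are in the stock box with its lid seated level, and the empty mould is back within about 2 mm of the green outline's centre.

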